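Refill the masking-tape rack

TASK

Refill the tape rack: draw the retaining rod right out of it, drop the spent cardboard cores into the waste tub, and stand every full roll from the sloped bin on edge in a free lane of the rack, leaving the part-used roll in there. Then slide the rod back through both ends of the rack and through all the rolls until its wooden grip is up against the rack, and let go. Leave the other things on the bench where they are.

Things in the scene. Friction and masses are not known exactly. Their poses are not given: they have to be found in the camera images.
- rack: plywood tape rack fixed to the bench: V-shaped trough along y, 116 mm long in x, with four lanes 28 mm wide at y = -78, -26, 26, 78 mm between round-edged wooden blocks 24 mm wide whose tops are 48 mm above the bench. End cheeks at y = +-116 to +-128 mm, 120 mm long in x, 84 mm high, each with an 18 mm hole. Origin at the centre of its underside, on the bench; z up
- lane_1 (a point): middle of lane 1 of the rack (y = -78 mm), 65 mm above the bench: where the centre of a full roll comes when it stands seated there (a part-used roll's centre sits 54 mm above the bench, a core's 45 mm). The trough's sides rise 20 degrees, so that rolls centre themselves; axes as the rack's
- lane_2 (a point): middle of lane 2 of the rack (y = -26 mm), 65 mm above the bench: where the centre of a full roll comes when it stands seated there (a part-used roll's centre sits 54 mm above the bench, a core's 45 mm). The trough's sides rise 20 degrees, so that rolls centre themselves; axes as the rack's
- lane_3 (a point): middle of lane 3 of the rack (y = 26 mm), 65 mm above the bench: where the centre of a full roll comes when it stands seated there (a part-used roll's centre sits 54 mm above the bench, a core's 45 mm). The trough's sides rise 20 degrees, so that rolls centre themselves; axes as the rack's
- lane_4 (a point): middle of lane 4 of the rack (y = 78 mm), 65 mm above the bench: where the centre of a full roll comes when it stands seated there (a part-used roll's centre sits 54 mm above the bench, a core's 45 mm). The trough's sides rise 20 degrees, so that rolls centre themselves; axes as the rack's
- hole_near (a point): centre of the 18 mm hole on the outer face of the +y cheek of the rack, on the side of the rod's grip, 60 mm above the bench; axes as the rack's
- hole_far (a point): centre of the 18 mm hole on the outer face of the -y cheek of the rack, 60 mm above the bench; axes as the rack's
- rod: retaining rod, 70 g: aluminium tube 12 mm thick, 270 mm long, tapered tip, and a square wooden grip 22 x 22 x 65 mm in line with it. Starts home: through both cheeks, grip against the rack's +y cheek, tip 14 mm out of the far cheek; pulls straight out along the rack's +y, no catch. Origin on the axis where tube and grip meet; y axis from tip to grip; grip's faces square to x and z
- rod_tip (a point): the tip of the rod's tube, on its axis, 270 mm from the rod's origin
- used_roll: part-used roll of cream masking tape standing in a lane of the rack, around the rod at the start: 64 mm outside diameter, 38 mm bore, 24 mm wide, 70 g. Stays in the rack. Origin at its centre, y axis along the bore
- bin: grey steel picking bin fixed to the bench, 140 mm (x) by 150 mm (y); floor slopes down 12 degrees to -x, walls 42 mm above it. Compartments 30 mm wide at y = -56, 0, 56 mm for one roll each, rolled down against the front wall (its centre at x = -33 mm, 55 mm above the bench, top 97 mm); narrow ones between hold brush and sticks. Origin at the centre of its underside, z up
- roll_a: full roll of cream masking tape standing on edge in a compartment of the sloped bin: ring 84 mm outside diameter, 38 mm bore, 24 mm wide, 120 g. Origin at its centre; y axis along the bore; x and z turn as it rolls. None if there is no such roll
- roll_b: full roll of cream masking tape standing on edge in a compartment of the sloped bin: ring 84 mm outside diameter, 38 mm bore, 24 mm wide, 120 g. Origin at its centre; y axis along the bore; x and z turn as it rolls. None if there is no such roll
- roll_c: full roll of cream masking tape standing on edge in a compartment of the sloped bin: ring 84 mm outside diameter, 38 mm bore, 24 mm wide, 120 g. Origin at its centre; y axis along the bore; x and z turn as it rolls. None if there is no such roll
- core_a: spent cardboard core standing on edge in a lane of the rack, around the rod at the start: thin ring 46 mm outside diameter, 38 mm bore, 24 mm wide, 15 g. Origin at its centre, y axis along the bore. None if there is no such core
- core_b: spent cardboard core standing on edge in a lane of the rack, around the rod at the start: thin ring 46 mm outside diameter, 38 mm bore, 24 mm wide, 15 g. Origin at its centre, y axis along the bore. None if there is no such core
- core_c: spent cardboard core standing on edge in a lane of the rack, around the rod at the start: thin ring 46 mm outside diameter, 38 mm bore, 24 mm wide, 15 g. Origin at its centre, y axis along the bore. None if there is no such core
- tub: black plastic waste tub, open on top, 150 x 150 mm outside, 90 mm high, walls 4 mm, 600 g, loose on the bench. Origin at the centre of its underside
- tape_measure: a thing of the bench that has nothing to do with the job: leave it where it is. Orange tape measure, 70 x 34 mm, 66 mm high. Origin at the centre of its underside
- paint_bottle: a thing of the bench that has nothing to do with the job: leave it where it is. Brown bottle with black cap and yellow band, 68 mm diameter, 170 mm high. Origin at the centre of its underside
- knife: a thing of the bench that has nothing to do with the job: leave it where it is. Red knife with its blade drawn in, 165 mm long (y), 30 mm wide, 15 mm high. Origin near its middle, on the bench
- tin_lid: a thing of the bench that has nothing to do with the job: leave it where it is. Round brass-coloured tin lid, 84 mm diameter, 9 mm high. Origin at the centre of its underside
- rock_casting: a thing of the bench that has nothing to do with the job: leave it where it is. Grey plaster rock casting, 110 x 55 mm, 35 mm high. Origin at the centre of its underside
- scenery_brush: a thing of the bench that has nothing to do with the job: leave it where it is. Brush 170 mm long lying along its x axis. Origin under it
There are look-alikes about, which are no part of the job. Leave any black look-alike of the core_b alone.

How it is judged:
On the way, in this order (a step that is already met when the one before it is completed fails the run):
1. the rod is right out of the rack (its tip clear of the near cheek) (y of rod_tip in the frame of rack above 0.131 m), for 0.2 s.
2. in any order: every spent core in the waste tub, every full roll upright in a lane of the rack, the part-used roll in its lane (x of core_a in the frame of tub between -0.07 and 0.07 m and y of core_a in the frame of tub between -0.07 and 0.07 m and z of core_a in the frame of tub between 0 and 0.08 m and x of core_b in the frame of tub between -0.07 and 0.07 m and y of core_b in the frame of tub between -0.07 and 0.07 m and z of core_b in the frame of tub between 0 and 0.08 m and x of core_c in the frame of tub between -0.07 and 0.07 m and y of core_c in the frame of tub between -0.07 and 0.07 m and z of core_c in the frame of tub between 0 and 0.08 m and x of roll_a in the frame of rack between -0.012 and 0.012 m and y of roll_a in the frame of rack between -0.094 and 0.094 m and z of roll_a in the frame of rack between 0.057 and 0.072 m and angle between the y axis of each of roll_a, roll_b, roll_c, used_roll and the y axis of rack, either way round below 0.25 rad and x of roll_b in the frame of rack between -0.012 and 0.012 m and y of roll_b in the frame of rack between -0.094 and 0.094 m and z of roll_b in the frame of rack between 0.057 and 0.072 m and x of roll_c in the frame of rack between -0.012 and 0.012 m and y of roll_c in the frame of rack between -0.094 and 0.094 m and z of roll_c in the frame of rack between 0.057 and 0.072 m and x of used_roll in the frame of rack between -0.012 and 0.012 m and y of used_roll in the frame of rack between -0.094 and 0.094 m and z of used_roll in the frame of rack between 0.047 and 0.062 m), for 0.3 s.
3. the rod is back through both ends of the rack and all rolls, its grip up against the rack (y of rod_tip in the frame of rack below -0.133 m and y of rod in the frame of rack below 0.138 m and angle between the y axis of rod and the y axis of rack, either way round below 0.07 rad and x of rod_tip in the frame of rack between -0.01 and 0.01 m and z of rod_tip in the frame of rack between 0.05 and 0.07 m and x of rod in the frame of rack between -0.01 and 0.01 m and z of rod in the frame of rack between 0.05 and 0.07 m and x of used_roll in the frame of rack between -0.012 and 0.012 m and y of used_roll in the frame of rack between -0.094 and 0.094 m and z of used_roll in the frame of rack between 0.047 and 0.062 m and angle between the y axis of each of used_roll, roll_a, roll_b, roll_c and the y axis of rack, either way round below 0.25 rad and x of roll_a in the frame of rack between -0.012 and 0.012 m and y of roll_a in the frame of rack between -0.094 and 0.094 m and z of roll_a in the frame of rack between 0.057 and 0.072 m and x of roll_b in the frame of rack between -0.012 and 0.012 m and y of roll_b in the frame of rack between -0.094 and 0.094 m and z of roll_b in the frame of rack between 0.057 and 0.072 m and x of roll_c in the frame of rack between -0.012 and 0.012 m and y of roll_c in the frame of rack between -0.094 and 0.094 m and z of roll_c in the frame of rack between 0.057 and 0.072 m), for 0.2 s.
At the end, for the whole second after the job is handed in: Every core present lies in the tub; every full roll and the part-used roll stand seated in lanes (within 12 mm of the trough's middle, 8 mm of seated height, 0.25 rad of upright); the rod is through both cheeks, tip 5 mm or more out of the far one, grip within 10 mm of the near one; all at rest (all of step 3 and x of core_a in the frame of tub between -0.07 and 0.07 m and y of core_a in the frame of tub between -0.07 and 0.07 m and z of core_a in the frame of tub between 0 and 0.08 m and x of core_b in the frame of tub between -0.07 and 0.07 m and y of core_b in the frame of tub between -0.07 and 0.07 m and z of core_b in the frame of tub between 0 and 0.08 m and x of core_c in the frame of tub between -0.07 and 0.07 m and y of core_c in the frame of tub between -0.07 and 0.07 m and z of core_c in the frame of tub between 0 and 0.08 m and linear speed of each of roll_a, roll_b, roll_c, core_a, core_b, core_c, rod, used_roll below 0.03 m/s); the robot touches nothing.
It fails at once if a bystander is knocked aside (moved more than 6 cm) (distance of any of tape_measure, paint_bottle, knife, tin_lid, rock_casting, scenery_brush from where it was at the start of the episode above 0.06 m).
It fails at once if the paint bottle is knocked over (angle between paint_bottle's own z axis and vertical above 0.6 rad).
Of core_a, core_b, core_c only 1 to 3 are there at a start; the rules pass over those that are not, and their reading is None.
Of roll_a, roll_b, roll_c only 2 to 3 are there at a start; the rules pass over those that are not, and their reading is None.
At some moment in a run one of tub, rod may be knocked a few centimetres aside while the robot is not near it.
It also fails if it takes over 200 s, if anything falls off the work surface, if the arm or the gripper's body presses on something with over 40 N, if the wrist force passes 120 N, or if a joint passes its speed limit or range.

ROBOT

A 6-joint arm with a two-finger parallel gripper is mounted at the origin on the work surface. World frame = base frame: x ahead of the robot, y to its left, z up, the work surface at z = 0. Lengths are in m, angles in rad, forces in N, time in s.
With the tool pointing down it reaches from about 0.425 to 0.95 m from the base axis. Payload 3.5 kg.
Tool frame: the origin (TCP) lies midway between the tips of the shut fingers; the grasp point (between the pads) lies grasp_offset behind it (grasp_offset is the distance from the TCP to the grasp point, in m); z points along the fingers, y is the direction in which the jaws open and shut (so a half turn about z gives the same grasp; the last joint's range is limited). The gripper opens to 85 mm and grips with 20 to 120 N. Pads are 22 mm wide; open, the fingers measure 114 mm over their backs; the gripper's body (76 mm by 85 mm) begins 54 mm behind the grasp point. The pads swing forward as they close: fully open they stand 13 mm farther back than shut.
Start: joints at [0.954, 0.286, 1.577, -0, 1.279, -0.15], TCP at [0.304, 0.603, 0.231] pointing down, gripper open.
Joint ranges: [-2.77, 2.77], [-0.9, 2.22], [0.21, 2.48], [-1.53, 4.67], [0.24, 2.81], [-2.84, 2.84]. Speed limits (rad/s): [2.79, 2.79, 3.14, 3.14, 3.14, 3.14].

INTERFACE

Orientations are given as a unit quaternion [x, y, z, w].
In Python, from plant import * gives the robot as it stands.
- The arm moves only by the tool jog_arm, never from a script. Its argument "targets" is text: rows parted by semicolons, each of 7 numbers parted by spaces: the shift along the world's x, y, z in mm, then the turn, a rotation vector about the world's x, y, z in degrees, then the gripper's target within -1 to 1 (fully open at 1, half-way at 0, shut at -1). A call has 1 to 10 rows; each row shifts and turns the pose as measured when the row begins; what a row does not reach is not made up. A row lasts 1/12 s, in which the tool goes at most 41.7 mm and 7.16 degrees, less where a joint would pass 70% of its speed; a pose out of reach is approached as far as the arm can. A call with a gripper value outside its range is refused whole. The fingers move at their own pace and stop on an object; "force" is the grip in N (left out, the last holds). Time passes only in rows, so rows that do not move let the fingers close. It gives the time, the measured TCP pose, the force and the opening at its end, in the units of the state.
- get_state(): the state, without advancing time (a new reading comes with each control period).
- read_camera(name): name is "scene" or "top"; returns a dict with "pixels" (480x640x3 uint8, blue, green, red), "mtx" (3x3 intrinsics, pixels), "dist_coeffs" ([k1, k2, p1, p2, k3] as OpenCV has them; the pictures are not rectified), "world_from_camera" (4x4, takes a point from camera to world coordinates). Camera axes: x right, y up, looking along -z (the intrinsics and any distortion apply to the point x, -y, -z); pixel columns grow to the right and rows downward; lengths in m; the calibration is good to about 2 mm. A picture is of the moment at which its call begins. There is no depth.
- sign_off(): hands the job in, once; it reports no verdict.
Trained networks look in a picture, given as the dict that the camera call returned (one of the last four; its "shot" number tells which), for a name from the list of things; names that differ only in an ending like _2 or _b are one class to them, and where a whole thing is asked for, a point or a joint stands for the part that bears it (a point fixed in the world has none). Each returns a list of dicts, best first, with "p" (0 to 1); they miss things now and then, are a little off and sometimes report something else, mostly with a low value. They report only what shows in the picture. A call takes as long as a camera call. They do not tell look-alikes from the thing itself.
- spot_in(target, picture): "uv" ([column, row] in pixels, amid what is visible of it).
- silhouettes(target, picture): "mask" (480x640 bool, what is visible of it) and "uv" ([column, row] in pixels, amid what is visible of it).
- mark_of(target, picture): "uv" ([column, row] in pixels: a listed point, or the origin of a listed thing).
The state is a dict: "time": time; "qpos": joint angles; "dq": joint speeds; "joint_efforts": joint torques, N m; "eef_pos": TCP position; "tcp_rot": TCP orientation; "contact_force": force on the tool from outside, world axes, zero at the start; "wrist_torque": the same for the moment, N m; "opening": opening from 0.0 (shut) to 1.0 (fully open).
Only numpy, scipy, OpenCV 4.12 (cv2) and the standard library are available. Lean on these libraries where they do the work, as an engineer would, in place of code of your own. Each camera call takes 0.05 s, during which the arm holds its last target.

## Working session

There is one attempt and no reset: what is moved stays moved. The work goes in short steps, Python scripts to look and compute and a tool call to move; the robot and the scene stay as the last step left them, time stands still between calls to the robot, and variables do not carry over. Pictures are saved under pics/ and viewed, and the job is handed in when it is done.

Besides the shell and the picture viewer there is one more tool, called after ">>>" as name(argument=value, ...), one argument or row to a line, values as JSON. jog_arm: Moves the arm, as the interface text tells. Its arguments: {"type":"object","properties":{"targets":{"type":"string"},"force":{"type":"number"}},"required":["targets"]}

```bash
mkdir -p pics; ls; cat > h.py <<'E'
from plant import *
import numpy as np, cv2
def ray(p,uv):
    u=cv2.undistortPoints(np.array([[uv]],float),np.array(p["mtx"],float),np.array(p["dist_coeffs"],float))[0,0]
    T=np.array(p["world_from_camera"]);d=T[:3,:3]@np.array([u[0],-u[1],-1.]);return T[:3,3],d/np.linalg.norm(d)
def atz(p,uv,z):
    o,d=ray(p,uv);return o+d*(z-o[2])/d[2]
def tri(p1,a,p2,b):
    A=np.zeros((3,3));B=np.zeros(3)
    R=[ray(p1,a),ray(p2,b)]
    for o,d in R:
        M=np.eye(3)-np.outer(d,d);A+=M;B+=M@o
    X=np.linalg.solve(A,B)
    return X,[np.linalg.norm((np.eye(3)-np.outer(d,d))@(X-o))*1000 for o,d in R]
def proj(p,X):
    T=np.array(p["world_from_camera"]);c=T[:3,:3].T@(np.array(X)-T[:3,3])
    q=cv2.projectPoints(np.array([[c[0],-c[1],-c[2]]]),np.zeros(3),np.zeros(3),np.array(p["mtx"],float),np.array(p["dist_coeffs"],float))[0]
    return q[0,0]
E
python3 - <<'E'
from h import *
np.set_printoptions(precision=4,suppress=True)
s=get_state();print(s)
for n in("scene","top"):
    p=read_camera(n);cv2.imwrite(f"pics/{n}0.png",np.array(p["pixels"]));print(n,np.array(p["world_from_camera"]),p["mtx"],p["dist_coeffs"])
    for t in ["rack","hole_near","hole_far","rod","rod_tip","used_roll","roll_a","core_a","bin","tub","lane_1","lane_2","lane_3","lane_4"]:
        print(t,[(np.round(d["uv"],1).tolist(),round(d["p"],2)) for d in mark_of(t,p)])
E
```

```text
pics
{'time': 0.0, 'qpos': array([ 0.954 ,  0.2872,  1.5782,  0.    ,  1.2786, -0.15  ]), 'dq': array([ 0.0024, -0.0022,  0.0017,  0.0004,  0.0011, -0.0005]), 'joint_efforts': array([  0.0008, -40.5975, -29.2625,  -0.0001,   0.0058,   0.    ]), 'eef_pos': array([0.3034, 0.6022, 0.2299]), 'tcp_rot': array([ 0.2313,  0.9729, -0.0011, -0.0005]), 'contact_force': array([-0.5975,  0.1439,  0.0746]), 'wrist_torque': array([-0.0515,  0.0078,  0.0431]), 'opening': 0.996893308266953}
scene [[ 0.2272 -0.7413  0.6315  1.3564]
 [ 0.9737  0.1854 -0.1326 -0.2078]
 [-0.0188  0.645   0.7639  1.1115]
 [ 0.      0.      0.      1.    ]] [[618.5224   0.     322.3598]
 [  0.     618.5224 247.7535]
 [  0.       0.       1.    ]] [0.0438 0.     0.     0.     0.    ]
rack [([290.3, 262.4], 0.9)]
hole_near [([341.9, 237.4], 0.95)]
hole_far [([232.7, 255.6], 0.74)]
rod [([340.7, 238.3], 0.63), ([233.9, 255.8], 0.46)]
rod_tip [([223.0, 259.7], 0.89), ([147.4, 306.8], 0.59)]
used_roll [([317.9, 310.7], 0.45)]
roll_a [([343.0, 303.5], 0.81), ([316.0, 308.5], 0.79)]
core_a [([355.3, 206.2], 0.8), ([278.7, 255.2]
[... 1021 characters left out ...]
rod [([292.8, 276.9], 0.79), ([499.4, 256.5], 0.39)]
rod_tip [([419.8, 277.6], 0.88), ([294.2, 275.6], 0.69)]
used_roll [([392.0, 280.4], 0.57)]
roll_a [([340.5, 200.6], 0.73), ([313.4, 203.1], 0.58), ([342.2, 275.3], 0.2)]
core_a [([263.0, 342.9], 0.64), ([359.9, 274.9], 0.59), ([317.3, 334.5], 0.54), ([385.0, 344.1], 0.49)]
bin [([339.7, 190.2], 0.9)]
tub [([499.2, 259.2], 0.69)]
lane_1 [([365.1, 277.0], 0.81), ([390.3, 278.0], 0.72), ([338.7, 276.5], 0.6)]
lane_2 [([365.1, 277.0], 0.81), ([390.3, 278.0], 0.72), ([338.7, 276.5], 0.6)]
lane_3 [([365.1, 277.0], 0.81), ([390.3, 278.0], 0.72), ([338.7, 276.5], 0.6)]
lane_4 [([365.1, 277.0], 0.81), ([390.3, 278.0], 0.72), ([338.7, 276.5], 0.6)]
```

View pics/scene0.png

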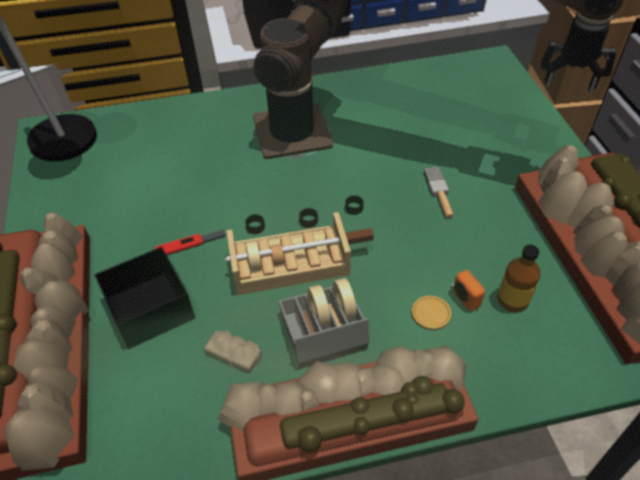

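View pics/top0.png

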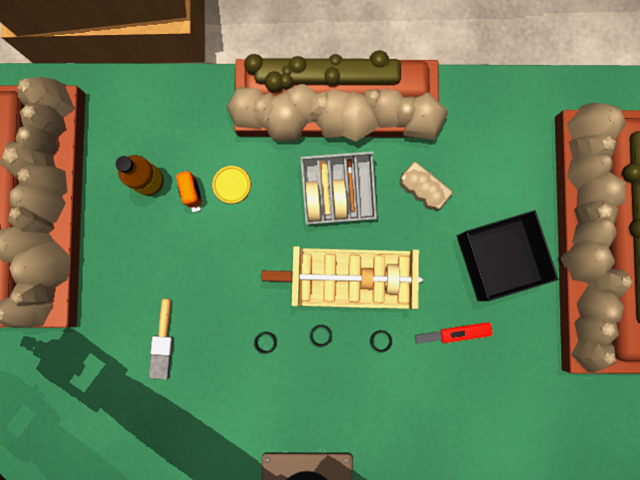

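```bash
python3 - <<'E'
import cv2,numpy as np
a=cv2.imread("pics/top0.png")[145:355,250:440];b=cv2.imread("pics/scene0.png")[185:365,205:400]
a=cv2.resize(a,None,fx=2.6,fy=2.6,interpolation=cv2.INTER_CUBIC)
b=cv2.resize(b,None,fx=3.2,fy=3.2,interpolation=cv2.INTER_CUBIC)
cv2.imwrite("pics/c_top.png",a);cv2.imwrite("pics/c_sc.png",b)
E
```

```text
(no output)
```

View pics/c_top.png

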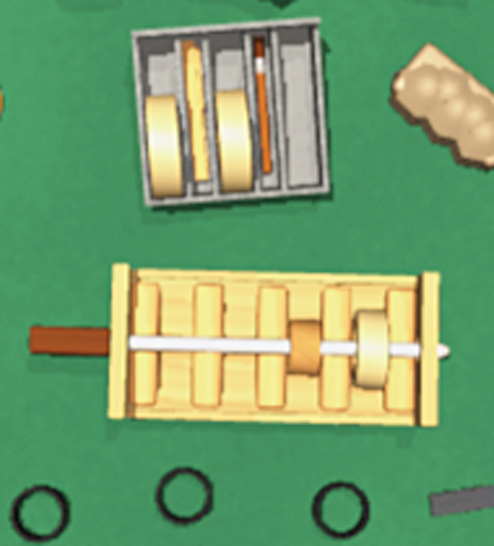

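View pics/c_sc.png

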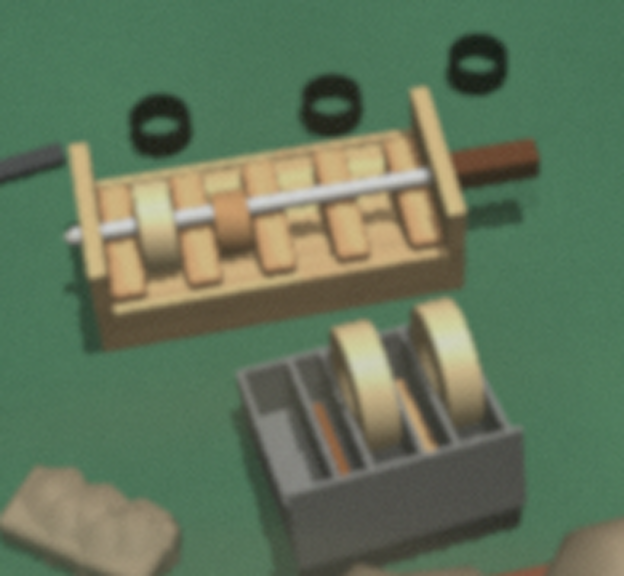

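```bash
cat > fit.py <<'E'
from h import *
from scipy.optimize import least_squares
np.set_printoptions(precision=4,suppress=True)
S=read_camera("scene");P=read_camera("top")
ct=lambda a,b:(250+a/2.6,145+b/2.6)
cs=lambda a,b:(205+a/3.2,185+b/3.2)
def W(q,l):
    c,s=np.cos(q[2]),np.sin(q[2]);return np.array([q[0]+c*l[0]-s*l[1],q[1]+s*l[0]+c*l[1],l[2]])
obs=[(P,ct(112,264),(.06,.128,.084)),(P,ct(109,417),(-.06,.128,.084)),(P,ct(440,272),(.06,-.128,.084)),(P,ct(438,426),(-.06,-.128,.084)),
 (S,cs(430,88),(-.06,.128,.084)),(S,cs(466,208),(.06,.128,.084)),(S,cs(69,146),(-.06,-.128,.084)),(S,cs(88,275),(.06,-.128,.084))]
# image up = +x in top
def f(q): return np.concatenate([proj(p,W(q,l)+[0,0,q[3]])-uv for p,uv,l in obs])
r=least_squares(f,[.4,0,0,0]);print("rack",r.x,np.degrees(r.x[2]));print(r.fun.reshape(-1,2));rk=r.x
ob=[(P,ct(133,33),(.07,.075),1),(P,ct(319,19),(.07,-.075),1),(P,ct(329,191),(-.07,-.075),0),(P,ct(147,207),(-.07,.075),0),
(S,cs(290,495),(.07,-.075),1),(S,cs(522,430),(.07,.075),1),(S,cs(238,374),(-.07,-.075),0)]
def g(q): return np.concatenate([proj(p,W(q,(l[0],l[1],q[3+k])))-uv for p,uv,l,k in ob])
r=least_squares(g,[.5,0,0,.06,.09]);print("bin",r.x,np.degrees(r.x[2]));print(r.fun.reshape(-1,2));bn=r.x
for k in(56,0):print("roll",k,W(bn,(-.033,k/1000,.055)))
for i,y in enumerate((-78,-26,26,78)):print("lane",i+1,W(rk,(0,y/1000,.065)))
print("grip",W(rk,(0,.128,.06)),W(rk,(0,.193,.06)))
for nm,p in(("P",P),("S",S)):
    for d in silhouettes("roll_a",p)[:3]:
        ys,xs=np.nonzero(d["mask"]);print(nm,d["p"],xs.min(),xs.max(),ys.min(),ys.max(),len(xs),xs.mean(),ys.mean())
    for d in silhouettes("tub",p)[:2]:
        ys,xs=np.nonzero(d["mask"]);print(nm,"tub",d["p"],xs.min(),xs.max(),ys.min(),ys.max(),xs.mean(),ys.mean(),cv2.minAreaRect(np.c_[xs,ys].astype(np.float32)))
# rod tri
print("tip",tri(P,(419.8,279),S,(226,259)))
for k in(56,0):
  X=W(bn,(-.033,k/1000,.055));print(proj(P,X+[0,0,.042]),proj(S,X+[0,0,.042]))
E
python3 fit.py
```

```text
rack [ 0.4659 -0.0989 -0.0222 -0.0016] -1.2697755267741875
[[ 0.4644 -0.1409]
 [-0.2117 -0.1904]
 [-0.7048  0.1051]
 [-0.777  -0.2678]
 [-1.2967 -0.9519]
 [-0.2714  0.7731]
 [-0.0361 -0.5793]
 [ 0.1255  0.3531]]
bin [ 0.6515 -0.0654  0.0857  0.0352  0.0908] 4.910480120774352
[[-1.0157 -1.6292]
 [-0.0047 -2.0619]
 [-0.1591  2.5069]
 [-0.194   2.0156]
 [-0.338   1.2705]
 [ 0.47    0.4432]
 [-1.3228 -0.8285]]
roll 56 [ 0.6138 -0.0124  0.055 ]
roll 0 [ 0.6186 -0.0682  0.055 ]
lane 1 [ 0.4641 -0.1769  0.065 ]
lane 2 [ 0.4653 -0.1249  0.065 ]
lane 3 [ 0.4664 -0.0729  0.065 ]
lane 4 [ 0.4676 -0.0209  0.065 ]
grip [0.4687 0.0291 0.06  ] [0.4701 0.094  0.06  ]
P 0.93 305 318 182 221 452 312.0619469026549 200.79424778761063
P 0.76 332 346 180 219 497 338.98792756539234 199.36418511066398
P 0.47 385 398 264 294 388 391.6984536082474 279.2139175257732
P tub 0.79 457 556 212 300 506.32917082917083 256.58957708957706 ((506.1026306152344, 256.4670715332031), (73.89550018310547, 83.70511627197266), 72.21611022949219)
S 0.9 333 356 278 317 615 345.0569105691057 296.9707317073171
S 0.78 308 329 285 325 586 319.0546075085324 304.3259385665529
S 0.37 280 369 287 367 4237 322.65518055227756 329.80174651876325
S tub 0.97 95 193 248 348 144.99983808290156 296.8107189119171 ((146.30929565429688, 296.0037536621094), (83.7017593383789, 79.41571807861328), 67.06790161132812)
S tub 0.24 453 484 271 310 468.238038277512 289.86722488038276 ((468.3343505859375, 289.6492004394531), (38.57696533203125, 25.643648147583008), 48.012786865234375)
tip (array([ 0.4638, -0.2365,  0.0553]), [np.float64(1.8592470306100117), np.float64(1.8592470306100546)])
[313.2387 204.1959] [342.1564 280.7077]
[340.6581 201.9839] [316.1717 287.8081]
```

```bash
cat > rollfit.py <<'E'
from h import *
from scipy.optimize import least_squares
np.set_printoptions(precision=4,suppress=True)
def pts(q,yaw,R=.042,w=.012):
    t=np.linspace(0,2*np.pi,60,endpoint=False);L=[]
    for y in(-w,w):L+=[(R*np.cos(a),y,R*np.sin(a)) for a in t]
    L=np.array(L);c,s=np.cos(yaw),np.sin(yaw)
    return np.c_[q[0]+c*L[:,0]-s*L[:,1],q[1]+s*L[:,0]+c*L[:,1],q[2]+L[:,2]]
def bb(p,X):
    u=np.array([proj(p,x) for x in X]);return u[:,0].min(),u[:,0].max(),u[:,1].min(),u[:,1].max()
if __name__=="__main__":
  S=read_camera("scene");P=read_camera("top")
  cand=[]
  A=[d for d in silhouettes("roll_a",P)];B=[d for d in silhouettes("roll_a",S)]
  def box(d):
    ys,xs=np.nonzero(d["mask"]);return np.array([xs.min(),xs.max()+1,ys.min(),ys.max()+1],float)
  for ia,ib in((0,0),(1,1)):
    a,b=box(A[ia]),box(B[ib])
    for yaw in (.0857,):
      def f(q):
        X=pts(q,yaw);u=bb(P,X);v=bb(S,X)
        return np.r_[u-a,(v-b)[[0,1,2]]]
      r=least_squares(f,[.61,-.04,.055]);print(r.x,yaw,r.fun)
E
python3 rollfit.py
```

```text
[ 0.632  -0.0669  0.047 ] 0.0857 [ 0.1864 -0.0973  0.2478 -0.2164 -0.645   0.7106 -0.0082]
[ 0.6266 -0.0104  0.0528] 0.0857 [-0.6091  0.0304 -0.8825  0.8413 -0.364  -0.2101  0.1377]
```

```bash
python3 - <<'E'
import plant
print([n for n in dir(plant) if not n.startswith('_')]);print(getattr(plant,'grasp_offset',None))
E
```

```text
['Unreachable', 'get_state', 'grasp_offset', 'mark_of', 'read_camera', 'sign_off', 'silhouettes', 'spot_in']
0.0187
```

>>> jog_arm(
  targets="8 -36 0 0 0 -6.5 1;8 -36 0 0 0 -6.5 1;8 -36 0 0 0 -6.5 1;8 -36 0 0 0 -6.5 1;8 -36 0 0 0 -6.5 1;8 -36 0 0 0 -6.5 1;8 -36 0 0 0 -6.5 1;8 -36 0 0 0 -6.5 1;8 -36 0 0 0 -6.5 1;8 -36 0 0 0 -6.5 1",
  force=40,
)

```text
time: 2.83
eef_pos: [0.382, 0.2341, 0.2302]
tcp_rot: [0.732, 0.681, 0.002, 0.001]
contact_force: [1.0, -0.1, -0.2]
opening: 1.0
```

>>> jog_arm(
  targets="15 -29 -10 0 0 1.4 1;15 -29 -10 0 0 1.4 1;15 -29 -20 0 0 0 1;15 -29 -20 0 0 0 1;15 -29 -20 0 0 0 1;12 -28 -20 0 0 0 1;0 0 0 0 0 0 1",
)

```text
time: 3.42
eef_pos: [0.4747, 0.0473, 0.133]
tcp_rot: [0.718, 0.696, 0.009, 0.007]
contact_force: [-0.7, -0.8, -0.6]
opening: 0.998
```

```bash
python3 - <<'E'
from h import *
s=get_state();print(s["time"],s["eef_pos"],s["tcp_rot"])
for n in("scene","top"):
    p=read_camera(n);im=np.array(p["pixels"])
    c=proj(p,[.469,.06,.06]).astype(int)
    cv2.imwrite(f"pics/g1{n}.png",cv2.resize(im[c[1]-60:c[1]+60,c[0]-80:c[0]+80],None,fx=4,fy=4,interpolation=cv2.INTER_CUBIC))
    print(c)
E
python3 -c "
import cv2,numpy as np
cv2.imwrite('pics/g1.png',cv2.resize(np.hstack([cv2.imread('pics/g1scene.png'),cv2.imread('pics/g1top.png')]),(800,300)))"
```

```text
3.4167 [0.47474796 0.04726284 0.13304411] [0.71778086 0.69616865 0.00943188 0.00713343]
[357 234]
[278 275]
```

View pics/g1.png

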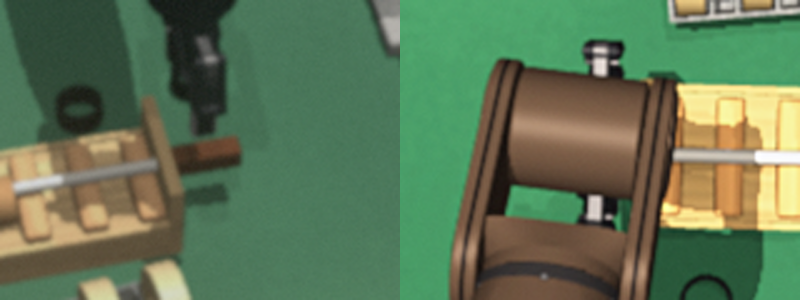

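>>> jog_arm(
  targets="-5 16 0 0 1.3 0.5 1;0 0 -20 0 0 0 1;0 0 -20 0 0 0 1;0 0 -20 0 0 0 1;0 0 -15 0 0 0 1;0 0 -8 0 0 0 1;0 0 0 0 0 0 1",
)

```text
time: 4.1
eef_pos: [0.4742, 0.0744, 0.0603]
tcp_rot: [0.711, 0.703, 0.01, 0.006]
contact_force: [0.3, -0.1, -0.0]
opening: 1.001
```

>>> jog_arm(
  targets="-5 -11 -7 0 1.3 -0.6 1;0 0 -8 0 0 0 1;0 0 0 0 0 0 1",
)

```text
time: 4.35
eef_pos: [0.4706, 0.064, 0.0473]
tcp_rot: [0.714, 0.7, 0.003, -0.001]
contact_force: [-0.5, 0.1, -0.4]
opening: 0.997
```

```bash
cat > st.py <<'E'
from h import *
from scipy.spatial.transform import Rotation as R
s=get_state();M=R.from_quat(s["tcp_rot"]).as_matrix()
print("t %.2f"%s["time"],"pos",np.round(s["eef_pos"]*1000,1),"jawang %.2f"%np.degrees(np.arctan2(M[1,1],M[0,1])),"toolz",np.round(M[:,2],4)," fix wy %.2f wx %.2f"%(np.degrees(M[0,2]),-np.degrees(M[1,2])),"F",np.round(s["contact_force"],1),"T",np.round(s["wrist_torque"],2),"op %.1fmm"%(85*s["opening"]),"q",np.round(s["qpos"],2))
E
python3 st.py
```

```text
t 4.35 pos [470.6  64.   47.3] jawang -1.08 toolz [ 0.0026  0.0055 -1.    ]  fix wy 0.15 wx -0.32 F [-0.5  0.1 -0.4] T [-0. -0.  0.] op 84.7mm q [-0.08  0.09  2.18  0.01  0.87 -0.07]
```

>>> jog_arm(
  targets="-1 0 -5 0 0 -0.2 1;0 0 0 0 0 0 -1;0 0 0 0 0 0 -1;0 0 0 0 0 0 -1;0 0 0 0 0 0 -1;0 0 0 0 0 0 -1;0 0 0 0 0 0 -1;0 0 0 0 0 0 -1",
)

```text
time: 5.02
eef_pos: [0.471, 0.0633, 0.0442]
tcp_rot: [0.716, 0.698, 0.004, -0.0]
contact_force: [-0.3, -0.0, -0.7]
opening: 0.25
```

```bash
python3 st.py
```

```text
t 5.02 pos [471.   63.3  44.2] jawang -1.40 toolz [ 0.0052  0.0053 -1.    ]  fix wy 0.30 wx -0.30 F [-0.3 -0.  -0.7] T [0.03 0.05 0.02] op 21.3mm q [-0.08  0.09  2.19  0.01  0.86 -0.06]
```

>>> jog_arm(
  targets="0.4 20 0 0 0 0 -1;0.4 20 0 0 0 0 -1;0.4 20 0 0 0 0 -1;0.4 20 0 0 0 0 -1;0.4 20 0 0 0 0 -1",
)

```text
time: 5.43
eef_pos: [0.4739, 0.1639, 0.0442]
tcp_rot: [0.718, 0.696, 0.005, 0.001]
contact_force: [0.6, -0.5, -0.6]
opening: 0.252
```

```bash
python3 st.py
```

```text
t 5.43 pos [473.9 163.9  44.2] jawang -1.81 toolz [ 0.0082  0.005  -1.    ]  fix wy 0.47 wx -0.28 F [ 0.6 -0.5 -0.6] T [ 0.07 -0.02 -0.01] op 21.4mm q [0.13 0.15 2.13 0.01 0.86 0.16]
```

>>> jog_arm(
  targets="0.3 22 0 0 0 0.3 -1;0.4 22 0 0 0.2 0 -1;0.4 22 0 0 0 0 -1;0.4 22 0 0 0 0 -1;0.4 22 0 0 0 0 -1;0.4 22 0 0 0 0 -1;0.4 22 0 0 0 0 -1;0.4 22 0 0 0 0 -1;0.4 22 0 0 0 0 -1;0 0 0 0 0 0 -1",
)

```text
time: 6.27
eef_pos: [0.4773, 0.3753, 0.0431]
tcp_rot: [0.715, 0.699, 0.006, 0.001]
contact_force: [-0.0, 0.3, -0.1]
opening: 0.248
```

```bash
python3 st.py
```

```text
t 6.27 pos [477.3 375.3  43.1] jawang -1.25 toolz [ 0.01    0.0077 -0.9999]  fix wy 0.57 wx -0.44 F [-0.   0.3 -0.1] T [ 0.   -0.01  0.02] op 21.1mm q [0.5  0.35 1.87 0.   0.91 0.52]
```

```bash
cat > look.py <<'E'
import sys
from h import *
# look.py name x y z half
nm=sys.argv[1];X=[float(v) for v in sys.argv[2:5]];h=int(sys.argv[5]) if len(sys.argv)>5 else 60
o=[]
for n in("scene","top"):
    p=read_camera(n);im=np.array(p["pixels"]);u=proj(p,X).astype(int)
    a=max(0,min(u[0]-h,640-2*h));b=max(0,min(u[1]-h,480-2*h))
    o.append(cv2.resize(im[b:b+2*h,a:a+2*h],(400,400),interpolation=cv2.INTER_CUBIC));print(n,"origin",a,b,"scale",400/(2*h))
cv2.imwrite(f"pics/{nm}.png",np.hstack(o))
E
python3 look.py pull .475 .25 .05 75
```

```text
scene origin 362 149 scale 2.6666666666666665
top origin 113 197 scale 2.6666666666666665
```

View pics/pull.png

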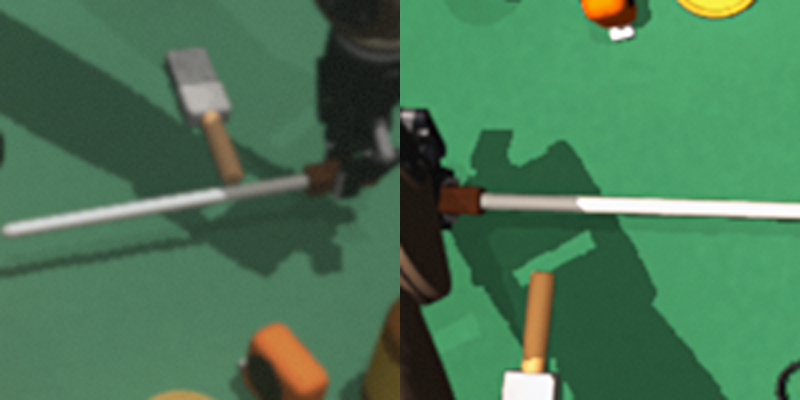

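>>> jog_arm(
  targets="0 0 -15 0 0.3 0 -1;0 0 -12 0 0 0 -1;0 0 -5 0 0 0 -1;0 0 -2 0 0 0 -1;0 0 0 0 0 0 -1",
)

```text
time: 6.78
eef_pos: [0.4765, 0.3685, 0.0059]
tcp_rot: [0.716, 0.698, 0.002, -0.001]
contact_force: [-1.0, -0.2, -0.2]
opening: 0.247
```

```bash
python3 st.py
```

```text
t 6.78 pos [476.5 368.5   5.9] jawang -1.46 toolz [ 0.0011  0.0032 -1.    ]  fix wy 0.06 wx -0.18 F [-1.  -0.2 -0.2] T [ 0.05 -0.03 -0.03] op 21.0mm q [0.49 0.41 1.88 0.   0.85 0.51]
```

>>> jog_arm(
  targets="0 0 -2 0 0 0 -1;0 0 -2 0 0 0 -1;0 0 0 0 0 0 -1",
)

```text
time: 7.03
eef_pos: [0.4769, 0.3675, 0.0019]
tcp_rot: [0.717, 0.698, 0.002, -0.001]
contact_force: [0.6, -0.2, -0.5]
opening: 0.25
```

```bash
python3 st.py
```

```text
t 7.03 pos [476.9 367.5   1.9] jawang -1.54 toolz [ 0.0013  0.0031 -1.    ]  fix wy 0.07 wx -0.18 F [ 0.6 -0.2 -0.5] T [ 0.05  0.04 -0.01] op 21.3mm q [0.49 0.41 1.88 0.   0.84 0.51]
```

>>> jog_arm(
  targets="0 0 -2 0 0 0 -1;0 0 0 0 0 0 -1",
)

```text
time: 7.2
eef_pos: [0.4777, 0.3678, 0.0008]
tcp_rot: [0.717, 0.697, 0.003, -0.0]
contact_force: [-1.0, -0.2, -1.5]
opening: 0.245
```

>>> jog_arm(
  targets="0 0 -2 0 0 0 -1;0 0 0 0 0 0 -1",
)

```text
time: 7.37
eef_pos: [0.4786, 0.3684, 0.0009]
tcp_rot: [0.716, 0.698, 0.003, -0.0]
contact_force: [-0.2, -0.1, -0.8]
opening: 0.252
```

```bash
python3 st.py
```

```text
t 7.37 pos [478.6 368.4   0.9] jawang -1.53 toolz [ 0.0041  0.0045 -1.    ]  fix wy 0.23 wx -0.26 F [-0.2 -0.1 -0.8] T [ 0.05  0.03 -0.05] op 21.4mm q [0.49 0.42 1.88 0.   0.84 0.51]
```

>>> jog_arm(
  targets="0 0 0 0 0 0 -0.3;0 0 0 0 0 0 0;0 0 0 0 0 0 0;0 0 0 0 0 0 0.3;0 0 20 0 0 0 0.3;0 0 30 0 0 0 0.3;0 0 40 0 0 0 0.3;0 -20 40 0 0 0 0;0 -30 30 0 0 0 0",
)

```text
time: 8.12
eef_pos: [0.4708, 0.3177, 0.1538]
tcp_rot: [0.715, 0.699, -0.007, -0.003]
contact_force: [1.8, -0.9, 0.7]
opening: 0.5
```

```bash
python3 st.py; python3 look.py park .475 .25 .02 75
```

```text
t 8.12 pos [470.8 317.7 153.8] jawang -1.23 toolz [-0.0143 -0.0044 -0.9999]  fix wy -0.82 wx 0.25 F [ 1.8 -0.9  0.7] T [0.01 0.02 0.02] op 42.5mm q [0.41 0.14 1.9  0.   1.12 0.43]
scene origin 360 158 scale 2.6666666666666665
top origin 116 198 scale 2.6666666666666665
```

View pics/park.png

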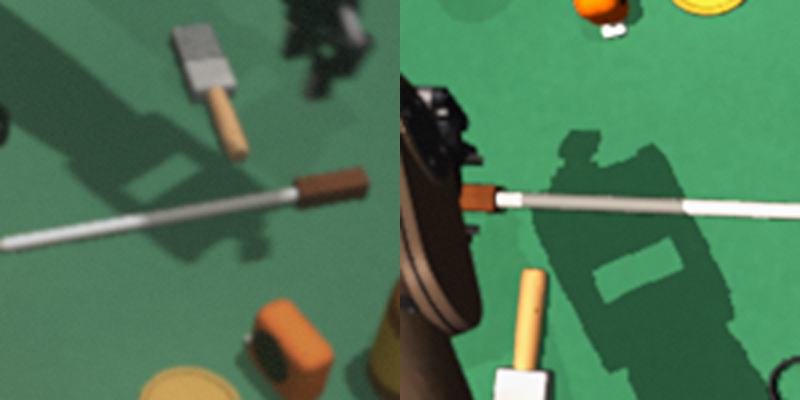

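>>> jog_arm(
  targets="0 -34 1 0 -0.4 -6.9 0;0 -34 1 0 -0.4 -6.9 0;0 -34 1 0 0 -6.9 0;0 -34 0 0 0 -6.9 0;0 -34 0 0 0 -6.9 0;0 -34 0 0 0 -6.9 0;0 -34 0 0 0 -6.9 0;0 -34 0 0 0 -6.9 0;0 -34 0 0 0 -6.9 0;0 -34 0 0 0 -6.9 0",
)

```text
time: 9.05
eef_pos: [0.4694, -0.0311, 0.1581]
tcp_rot: [0.989, 0.149, 0.002, 0.005]
contact_force: [1.1, -0.8, 0.3]
opening: 0.499
```

```bash
python3 st.py
```

```text
t 9.05 pos [469.4 -31.1 158.1] jawang -72.81 toolz [ 0.0044 -0.0085 -1.    ]  fix wy 0.25 wx 0.49 F [ 1.1 -0.8  0.3] T [ 0.07 -0.02  0.02] op 42.4mm q [-0.28 -0.1   2.13 -0.01  1.1   1.  ]
```

>>> jog_arm(
  targets="-1 -28 0 0.2 0.2 -6 0;-1 -28 0 0.2 0 -6 0;-1 -20 0 0 0 -4 0;0 -8 0 0 0 0 0;0 0 0 0 0 0 0",
)

```text
time: 9.47
eef_pos: [0.4639, -0.1236, 0.1547]
tcp_rot: [1.0, -0.002, -0.002, 0.0]
contact_force: [-0.2, -0.0, -0.4]
opening: 0.503
```

```bash
python3 st.py;python3 - <<'E'
from h import *
S=read_camera("scene");P=read_camera("top")
print(atz(P,(250+305/2.6,145+347/2.6),.066), atz(P,(250+372/2.6,145+349/2.6),.084))
print(atz(S,(205+232/3.2,185+205/3.2),.067),proj(S,[.4653,-.1249,.068]))
E
python3 look.py core .465 -.12 .06 50
```

```text
t 9.47 pos [ 463.9 -123.6  154.7] jawang -90.21 toolz [-4.4e-03 -1.0e-04 -1.0e+00]  fix wy -0.25 wx 0.01 F [-0.2 -0.  -0.4] T [-0.02  0.    0.01] op 42.8mm q [-0.47 -0.07  2.11 -0.    1.1   1.1 ]
[ 0.46429758 -0.12443684  0.066     ] [ 0.46234436 -0.17565315  0.084     ]
[ 0.47253968 -0.12358771  0.067     ] [276.29108515 246.45580969]
scene origin 228 198 scale 4.0
top origin 314 228 scale 4.0
```

View pics/core.png

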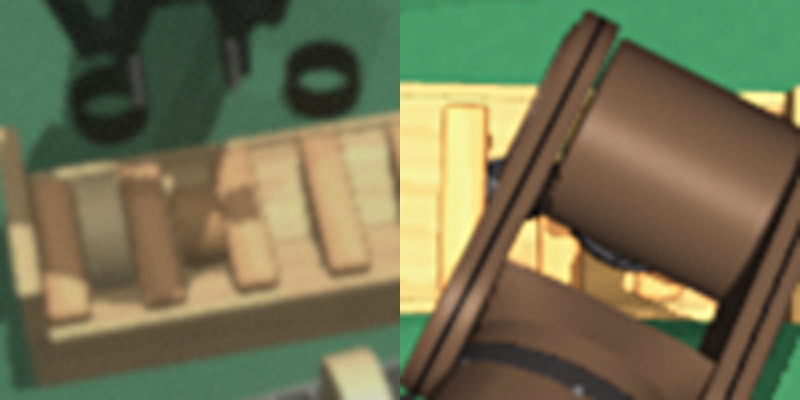

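>>> jog_arm(
  targets="1 -1 -25 0 -0.2 -1 0;0 0 -30 0 0 0 0;0 0 -25 0 0 0 0;0 0 -12 0 0 0 0;0 0 0 0 0 0 0",
  force=25,
)

```text
time: 10.08
eef_pos: [0.4679, -0.1161, 0.0627]
tcp_rot: [1.0, -0.002, 0.004, 0.001]
contact_force: [-0.4, -0.7, -0.4]
opening: 0.5
```

```bash
python3 st.py
```

```text
t 10.08 pos [ 467.9 -116.1   62.7] jawang -90.27 toolz [ 0.0073 -0.0021 -1.    ]  fix wy 0.42 wx 0.12 F [-0.4 -0.7 -0.4] T [ 0.07  0.02 -0.02] op 42.5mm q [-0.45  0.07  2.16  0.    0.9   1.12]
```

>>> jog_arm(
  targets="-3 -9 -2 0 0.4 -1 0;0 0 -8 0 0 0 0;0 0 0 0 0 0 0",
)

```text
time: 10.33
eef_pos: [0.4653, -0.1235, 0.053]
tcp_rot: [1.0, -0.009, 0.0, 0.001]
contact_force: [-0.5, 0.4, 0.2]
opening: 0.5
```

```bash
python3 st.py; python3 look.py core2 .465 -.12 .06 40
```

```text
t 10.33 pos [ 465.3 -123.5   53. ] jawang -91.05 toolz [ 2.0e-04 -2.3e-03 -1.0e+00]  fix wy 0.01 wx 0.13 F [-0.5  0.4  0.2] T [-0.02  0.04  0.01] op 42.5mm q [-0.47  0.09  2.17 -0.    0.88  1.12]
scene origin 238 208 scale 5.0
top origin 324 238 scale 5.0
```

View pics/core2.png

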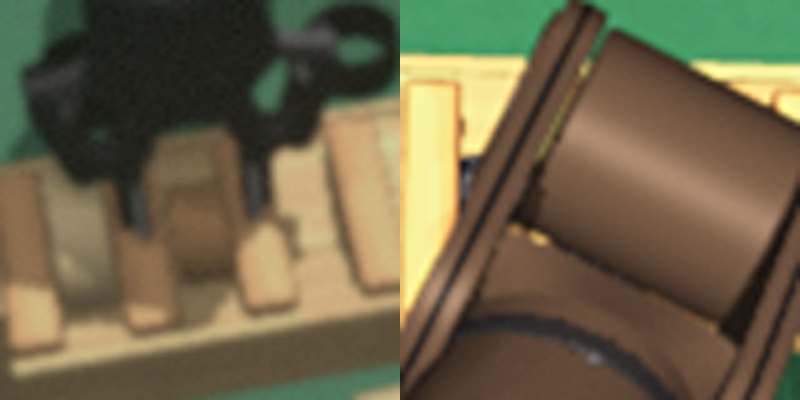

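>>> jog_arm(
  targets="0 -1 -2 0 0 0 -0.2;0 0 0 0 0 0 -1;0 0 0 0 0 0 -1;0 0 0 0 0 0 -1;0 0 0 0 0 0 -1",
)

```text
time: 10.85
eef_pos: [0.4686, -0.1264, 0.0552]
tcp_rot: [1.0, -0.009, 0.004, 0.003]
contact_force: [-0.4, 0.1, -0.5]
opening: 0.268
```

```bash
python3 st.py
```

```text
t 10.85 pos [ 468.6 -126.4   55.2] jawang -91.08 toolz [ 0.0083 -0.0063 -0.9999]  fix wy 0.48 wx 0.36 F [-0.4  0.1 -0.5] T [0.01 0.02 0.07] op 22.8mm q [-0.47  0.09  2.16 -0.    0.88  1.12]
```

>>> jog_arm(
  targets="0 0 15 0 0 0 -1;0 0 25 0 0 0 -1;0 0 30 0 0 0 -1;0 0 30 0 0 0 -1;0 0 0 0 0 0 -1",
)

```text
time: 11.27
eef_pos: [0.4657, -0.1252, 0.1568]
tcp_rot: [1.0, -0.01, 0.001, 0.001]
contact_force: [1.8, -1.2, 0.7]
opening: 0.272
```

```bash
python3 st.py; python3 look.py core3 .465 -.15 .1 50;python3 - <<'E'
from h import *
S=read_camera("scene");P=read_camera("top")
a=[m for m in mark_of("tub",P)];b=[m for m in mark_of("tub",S)]
print([(m["uv"],m["p"]) for m in a+b])
print(atz(P,a[0]["uv"],0),atz(S,b[0]["uv"],0),tri(P,a[0]["uv"],S,b[0]["uv"]))
cv2.imwrite("pics/tub.png",cv2.resize(np.array(P["pixels"])[190:320,430:580],None,fx=4,fy=4))
E
```

```text
t 11.27 pos [ 465.7 -125.2  156.8] jawang -91.10 toolz [ 0.0019 -0.003  -1.    ]  fix wy 0.11 wx 0.17 F [ 1.8 -1.2  0.7] T [-0.01 -0.07 -0.03] op 23.1mm q [-0.47 -0.07  2.11 -0.    1.1   1.12]
scene origin 213 188 scale 4.0
top origin 331 227 scale 4.0
[([149.3, 310.0], 0.79)]Traceback (most recent call last):
  File "<stdin>", line 5, in <module>
IndexError: list index out of range
```

View pics/core3.png

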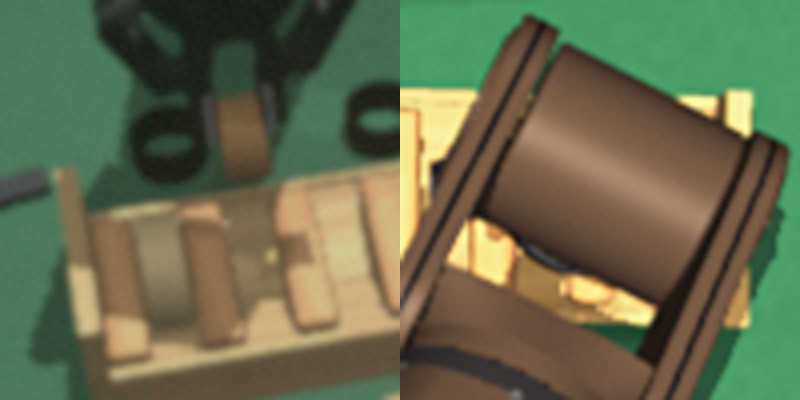

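```bash
python3 - <<'E'
from h import *
S=read_camera("scene");P=read_camera("top")
print(atz(P,(499.2,259.2),0),atz(S,(149.6,308.4),0))
for s,t in(("P",P),("S",S)):
  for d in silhouettes("tub",t)[:1]:
    ys,xs=np.nonzero(d["mask"]);print(s,d["p"],xs.min(),xs.max(),ys.min(),ys.max())
cv2.imwrite("pics/tub.png",np.hstack([cv2.resize(np.array(P["pixels"])[190:320,430:580],(400,347)),cv2.resize(np.array(S["pixels"])[230:360,75:225],(400,347))]))
E
```

```text
[ 0.50992289 -0.41714292  0.        ] [ 0.51457744 -0.41943982  0.        ]
```

View pics/tub.png

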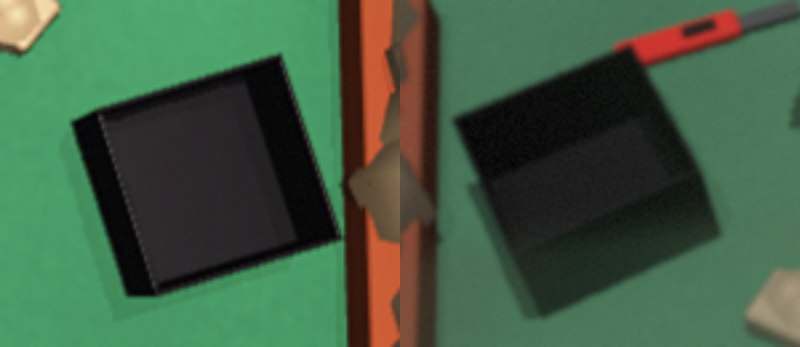

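>>> jog_arm(
  targets="5 -32 0 0 0 0 -1;5 -32 0 0 0 0 -1;5 -32 0 0 0 0 -1;5 -32 0 0 0 0 -1;5 -32 0 0 0 0 -1;5 -32 0 0 0 0 -1;5 -32 0 0 0 0 -1;5 -32 0 0 0 0 -1;3 -25 0 0 0 0 -1;0 0 0 0 0 0 -1",
)

```text
time: 12.6
eef_pos: [0.5031, -0.4149, 0.143]
tcp_rot: [1.0, -0.007, -0.008, -0.004]
contact_force: [0.3, 0.1, 0.3]
opening: 0.269
```

```bash
python3 st.py
```

```text
t 12.60 pos [ 503.1 -414.9  143. ] jawang -90.82 toolz [-0.0162  0.0086 -0.9998]  fix wy -0.93 wx -0.49 F [0.3 0.1 0.3] T [-0.05  0.02 -0.04] op 22.9mm q [-0.84  0.33  1.69 -0.01  1.14  0.75]
```

>>> jog_arm(
  targets="7 -3 -5 0 0 0 -1;0 0 -25 0 0 0 -1;0 0 -30 0 0 0 -1;0 0 -10 0 0 0 -1;0 0 0 0 0 0 -1",
)

```text
time: 13.02
eef_pos: [0.5102, -0.4196, 0.0701]
tcp_rot: [1.0, -0.009, -0.008, -0.004]
contact_force: [-0.5, -0.1, 0.1]
opening: 0.272
```

```bash
python3 st.py; python3 look.py drop .51 -.418 .09 50
```

```text
t 13.02 pos [ 510.2 -419.6   70.1] jawang -91.02 toolz [-0.0156  0.0091 -0.9998]  fix wy -0.90 wx -0.52 F [-0.5 -0.1  0.1] T [0.02 0.   0.04] op 23.1mm q [-0.84  0.43  1.71 -0.01  1.02  0.75]
scene origin 90 231 scale 4.0
top origin 462 206 scale 4.0
```

View pics/drop.png

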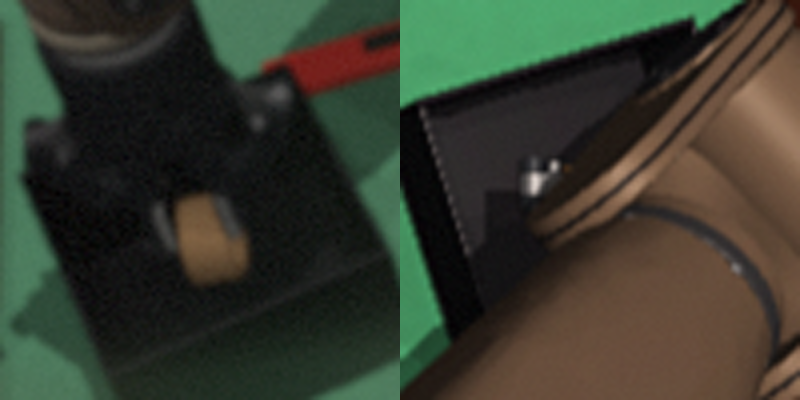

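>>> jog_arm(
  targets="0 0 -20 0 0 0 -1;0 0 0 0 0 0 -0.3;0 0 0 0 0 0 -0.1;0 0 0 0 0 0 0;0 0 0 0 0 0 0;0 0 20 0 0 0 0;0 0 35 0 0 0 0;0 0 40 0 0 0 0;0 0 35 0 0 0 0",
)

```text
time: 13.87
eef_pos: [0.5109, -0.4185, 0.1893]
tcp_rot: [1.0, -0.008, -0.008, -0.005]
contact_force: [0.8, -0.9, -0.3]
opening: 0.5
```

```bash
python3 st.py; python3 look.py drop2 .51 -.418 .05 50
```

```text
t 13.87 pos [ 510.9 -418.5  189.3] jawang -90.93 toolz [-0.0156  0.0092 -0.9998]  fix wy -0.89 wx -0.53 F [ 0.8 -0.9 -0.3] T [-0.   -0.    0.01] op 42.5mm q [-0.84  0.3   1.64 -0.01  1.22  0.75]
scene origin 94 243 scale 4.0
top origin 456 207 scale 4.0
```

View pics/drop2.png

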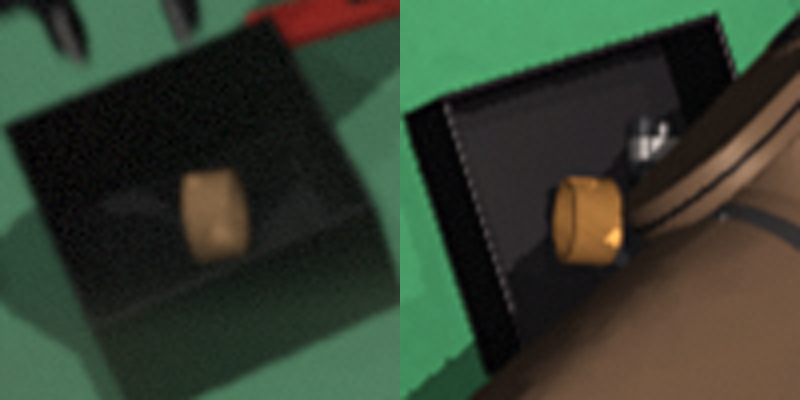

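```bash
python3 - <<'E'
from rollfit import *
S=read_camera("scene");P=read_camera("top")
cv2.imwrite("pics/bin.png",np.hstack([cv2.resize(np.array(P["pixels"])[140:240,285:395],(440,400),interpolation=cv2.INTER_CUBIC),cv2.resize(np.array(S["pixels"])[270:370,265:375],(360,327),interpolation=cv2.INTER_CUBIC) if 0 else cv2.resize(np.array(S["pixels"])[270:370,265:355],(360,400),interpolation=cv2.INTER_CUBIC)]))
def boxes(p):
  o=[]
  for d in silhouettes("roll_a",p):
    ys,xs=np.nonzero(d["mask"]);o.append((xs.min(),xs.max()+1,ys.min(),ys.max()+1));print(round(d["p"],2),o[-1])
  return o
A=boxes(P);B=boxes(S)
for u0,v0 in((312,345),(339,319)):
  a=[x for x in A if abs((x[0]+x[1])/2-u0)<6 and x[3]<240][0];b=[x for x in B if abs((x[0]+x[1])/2-v0)<6][0]
  for z in(None,.055):
    def f(q):
        q=np.r_[q[:2],z if z else q[2]];X=pts(q,.0857);return np.r_[np.array(bb(P,X))-a,(np.array(bb(S,X))-b)[[0,1,2]]]
    r=least_squares(f,[.61,-.04,.055]);print(z,r.x,r.fun)
E
```

```text
0.97 (np.int64(332), np.int64(347), np.int64(180), np.int64(219))
0.91 (np.int64(306), np.int64(320), np.int64(182), np.int64(222))
0.53 (np.int64(400), np.int64(451), np.int64(163), np.int64(211))
0.91 (np.int64(308), np.int64(331), np.int64(285), np.int64(327))
0.59 (np.int64(333), np.int64(356), np.int64(278), np.int64(317))
None [ 0.626  -0.0108  0.0491] [-0.3503  0.2432 -0.2818  0.3198 -0.6021  0.4827  0.0647]
0.055 [ 0.6264 -0.0111  0.055 ] [-0.3008  0.3606 -1.006  -0.2105 -0.7168  0.454  -1.494 ]
None [ 0.6316 -0.0662  0.0495] [-0.1033 -0.3644 -0.8182  0.7969 -0.4269 -0.0353  0.101 ]
0.055 [ 0.6319 -0.0663  0.055 ] [-0.0453 -0.2397 -1.5006  0.2951 -0.5207 -0.0505 -1.359 ]
```

View pics/bin.png

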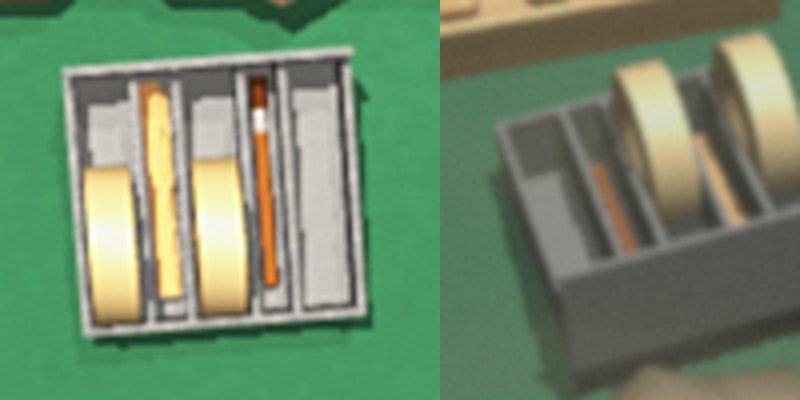

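>>> jog_arm(
  targets="12 34 0 -0.5 -0.9 2 0;12 34 0 0 0 2 0;12 34 0 0 0 2 0;12 34 0 0 0 0 0;12 34 0 0 0 0 0;12 34 0 0 0 0 0;12 34 0 0 0 0 0;12 34 0 0 0 0 0;12 34 0 0 0 0 0;10 30 0 0 0 0 0",
)

```text
time: 15.0
eef_pos: [0.6175, -0.069, 0.1615]
tcp_rot: [0.999, 0.04, -0.018, -0.01]
contact_force: [0.2, -0.1, 0.2]
opening: 0.499
```

>>> jog_arm(
  targets="0 0 0 0 0 0 0",
)

```text
time: 15.08
eef_pos: [0.6172, -0.0634, 0.159]
tcp_rot: [0.999, 0.042, -0.019, -0.012]
contact_force: [-0.7, 0.3, 0.2]
opening: 0.5
```

```bash
python3 st.py
```

```text
t 15.08 pos [617.2 -63.4 159. ] jawang -85.17 toolz [-0.0397  0.0219 -0.999 ]  fix wy -2.27 wx -1.25 F [-0.7  0.3  0.2] T [ 0.   -0.   -0.03] op 42.5mm q [-0.27  0.26  1.75  0.01  1.18  1.21]
```

>>> jog_arm(
  targets="14 -3 -5 -1.2 -2.2 0.2 0;0 0 -20 0 0 0 0;0 0 -20 0 0 0 0;0 0 0 0 0 0 0",
)

```text
time: 15.42
eef_pos: [0.6282, -0.0626, 0.1055]
tcp_rot: [0.999, 0.047, -0.005, -0.001]
contact_force: [-0.9, 0.3, -1.4]
opening: 0.496
```

```bash
python3 st.py
```

```text
t 15.42 pos [628.2 -62.6 105.5] jawang -84.56 toolz [-0.011   0.0021 -0.9999]  fix wy -0.63 wx -0.12 F [-0.9  0.3 -1.4] T [ 0.01  0.04 -0.04] op 42.1mm q [-0.26  0.32  1.77 -0.    1.06  1.22]
```

>>> jog_arm(
  targets="3 -4 -3 0 -0.6 -0.4 0;0 0 -15 0 0 0 0;0 0 0 0 0 0 0",
)

```text
time: 15.67
eef_pos: [0.6291, -0.0678, 0.0838]
tcp_rot: [0.999, 0.043, -0.003, -0.002]
contact_force: [-1.1, 0.1, -0.7]
opening: 0.5
```

```bash
python3 st.py; python3 look.py r1 .63 -.066 .09 40
```

```text
t 15.67 pos [629.1 -67.8  83.8] jawang -85.05 toolz [-0.006   0.0035 -1.    ]  fix wy -0.34 wx -0.20 F [-1.1  0.1 -0.7] T [-0.01 -0.02  0.05] op 42.5mm q [-0.27  0.35  1.78  0.    1.01  1.22]
scene origin 278 254 scale 5.0
top origin 299 157 scale 5.0
```

View pics/r1.png

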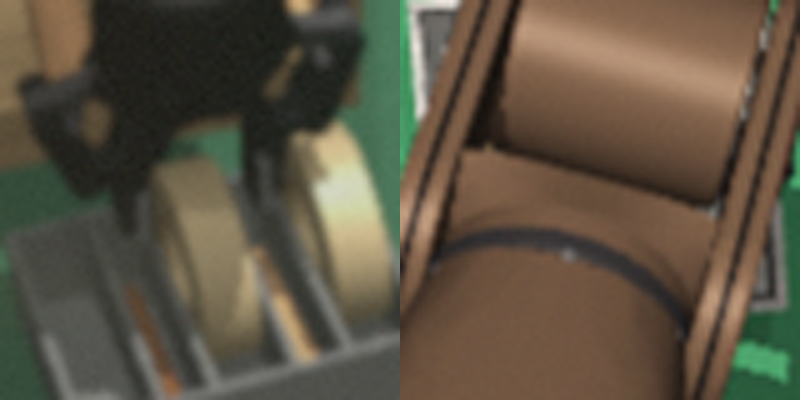

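>>> jog_arm(
  targets="1 0 -10 0 -0.3 0 0;0 0 -7 0 0 0 0;0 0 0 0 0 0 -0.3;0 0 0 0 0 0 -1;0 0 0 0 0 0 -1;0 0 0 0 0 0 -1",
  force=40,
)

```text
time: 16.27
eef_pos: [0.635, -0.0699, 0.0735]
tcp_rot: [0.999, 0.043, 0.006, 0.0]
contact_force: [0.1, -0.6, -1.0]
opening: 0.273
```

```bash
python3 st.py
```

```text
t 16.27 pos [635.  -69.9  73.5] jawang -85.12 toolz [ 1.230e-02  2.000e-04 -9.999e-01]  fix wy 0.71 wx -0.01 F [ 0.1 -0.6 -1. ] T [ 0.02 -0.01  0.02] op 23.2mm q [-0.27  0.37  1.78  0.    0.98  1.21]
```

>>> jog_arm(
  targets="0 0 15 0 0.3 0 -1;0 0 25 0 0 0 -1;0 0 30 0 0 0 -1;0 0 30 0 0 0 -1;0 0 0 0 0 0 -1",
)

```text
time: 16.68
eef_pos: [0.6317, -0.0687, 0.1731]
tcp_rot: [0.999, 0.043, -0.0, -0.001]
contact_force: [1.0, -0.7, 1.2]
opening: 0.274
```

```bash
python3 st.py; python3 look.py r2 .63 -.066 .15 50
```

```text
t 16.68 pos [631.7 -68.7 173.1] jawang -85.10 toolz [-9.0e-04  2.2e-03 -1.0e+00]  fix wy -0.05 wx -0.13 F [ 1.  -0.7  1.2] T [ 0.03 -0.08 -0.02] op 23.3mm q [-0.27  0.25  1.73  0.    1.16  1.22]
scene origin 267 226 scale 4.0
top origin 290 141 scale 4.0
```

View pics/r2.png

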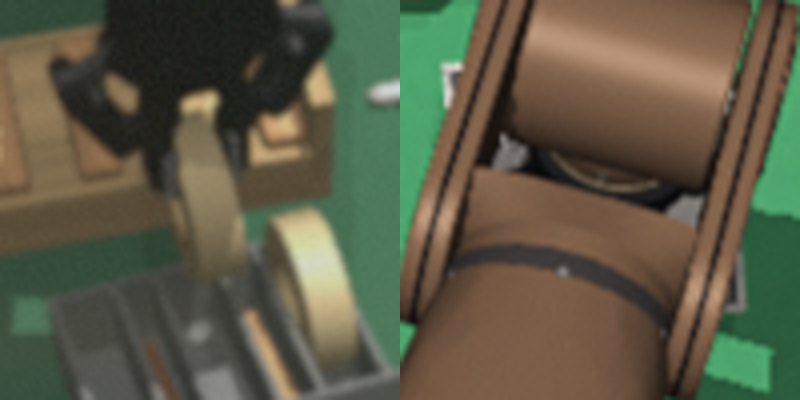

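>>> jog_arm(
  targets="-26 -0.5 0 0 0 -2 -1;-26 -0.5 0 0 0 -2 -1;-26 -0.5 0 0 0 -2 -1;-26 -0.5 0 0 0 0 -1;-26 -0.5 0 0 0 0 -1;-18 0 0 0 0 0 -1;0 0 0 0 0 0 -1",
)

```text
time: 17.37
eef_pos: [0.4672, -0.0674, 0.1509]
tcp_rot: [1.0, -0.012, -0.016, -0.006]
contact_force: [1.0, 0.6, -1.9]
opening: 0.274
```

```bash
python3 st.py
```

```text
t 17.37 pos [467.2 -67.4 150.9] jawang -91.35 toolz [-0.0323  0.0133 -0.9994]  fix wy -1.85 wx -0.76 F [ 1.   0.6 -1.9] T [ 0.03 -0.02 -0.01] op 23.3mm q [-0.36 -0.06  2.12  0.    1.13  1.23]
```

>>> jog_arm(
  targets="1 -6 0 -0.7 -1.8 0 -1;0 0 -10 0 0 0 -1;0 0 -15 0 0 0 -1;0 0 0 0 0 0 -1",
)

```text
time: 17.7
eef_pos: [0.4659, -0.0724, 0.1194]
tcp_rot: [1.0, -0.013, -0.003, -0.002]
contact_force: [-1.1, 0.9, -1.2]
opening: 0.273
```

```bash
python3 st.py; python3 look.py r3 .466 -.073 .08 45
```

```text
t 17.70 pos [465.9 -72.4 119.4] jawang -91.43 toolz [-0.006   0.0039 -1.    ]  fix wy -0.34 wx -0.22 F [-1.1  0.9 -1.2] T [0.01 0.06 0.05] op 23.2mm q [-0.37 -0.04  2.15  0.    1.03  1.22]
scene origin 254 193 scale 4.444444444444445
top origin 297 232 scale 4.444444444444445
```

View pics/r3.png

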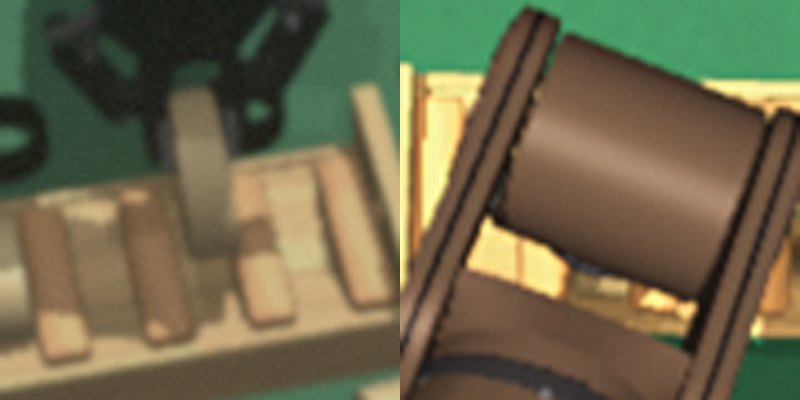

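>>> jog_arm(
  targets="2 -0.5 -8 0 0 0 -1;0 0 -8 0 0 0 -1;0 0 0 0 0 0 -1",
)

```text
time: 18.05
eef_pos: [0.4718, -0.0737, 0.1055]
tcp_rot: [1.0, -0.012, -0.0, -0.001]
contact_force: [-0.1, -0.5, 0.2]
opening: 0.273
```

```bash
python3 st.py
```

```text
t 18.05 pos [471.8 -73.7 105.5] jawang -91.38 toolz [-3.0e-04  1.9e-03 -1.0e+00]  fix wy -0.02 wx -0.11 F [-0.1 -0.5  0.2] T [-0.01  0.05  0.05] op 23.2mm q [-0.37 -0.01  2.15  0.    1.    1.23]
```

>>> jog_arm(
  targets="-2 0.5 -8 0 0 0 -1;0 0 -6 0 0 0 -1;0 0 -4 0 0 0 -1;0 0 0 0 0 0 -1",
)

```text
time: 18.38
eef_pos: [0.47, -0.0731, 0.0856]
tcp_rot: [1.0, -0.012, -0.0, -0.001]
contact_force: [0.2, 0.5, -1.5]
opening: 0.274
```

```bash
python3 st.py; python3 look.py r4 .466 -.073 .08 45
```

```text
t 18.38 pos [470.  -73.1  85.6] jawang -91.37 toolz [-2.0e-04  1.9e-03 -1.0e+00]  fix wy -0.01 wx -0.11 F [ 0.2  0.5 -1.5] T [ 0.02  0.04 -0.02] op 23.3mm q [-0.37  0.02  2.17  0.    0.95  1.22]
scene origin 254 193 scale 4.444444444444445
top origin 297 232 scale 4.444444444444445
```

View pics/r4.png

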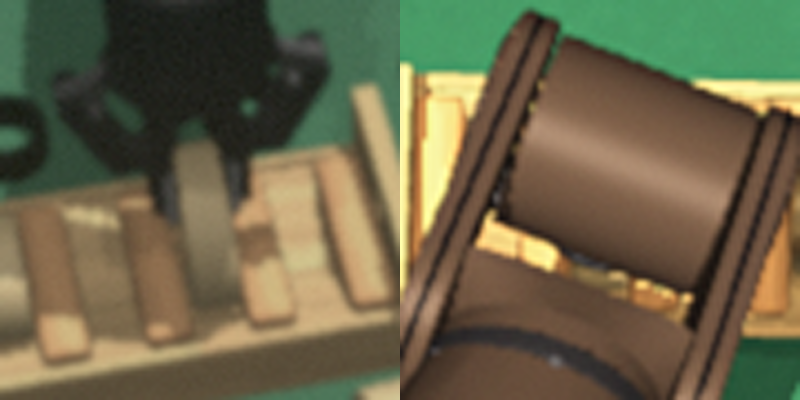

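>>> jog_arm(
  targets="-1 0 -3 0 0 0 -1;0 0 -2 0 0 0 -1;0 0 0 0 0 0 -1",
)

```text
time: 18.73
eef_pos: [0.4709, -0.0738, 0.084]
tcp_rot: [1.0, -0.012, 0.002, -0.0]
contact_force: [0.2, 0.1, -0.1]
opening: 0.272
```

```bash
python3 st.py
```

```text
t 18.73 pos [470.9 -73.8  84. ] jawang -91.37 toolz [ 3.2e-03  8.0e-04 -1.0e+00]  fix wy 0.18 wx -0.04 F [ 0.2  0.1 -0.1] T [-0.01  0.01  0.02] op 23.1mm q [-0.37  0.03  2.17  0.    0.95  1.22]
```

>>> jog_arm(
  targets="-1 0 -4 0 0 0 -1;-1 0 -4 0 0 0 -1",
)

```text
time: 18.9
eef_pos: [0.4721, -0.074, 0.0836]
tcp_rot: [1.0, -0.012, 0.003, -0.001]
contact_force: [-10.0, 4.3, 25.0]
opening: 0.272
```

```bash
python3 st.py
```

```text
t 18.90 pos [472.1 -74.   83.6] jawang -91.39 toolz [ 0.0058  0.002  -1.    ]  fix wy 0.33 wx -0.11 F [-10.    4.3  25. ] T [1.   1.85 0.08] op 23.1mm q [-0.37  0.03  2.16  0.    0.94  1.22]
```

>>> jog_arm(
  targets="0 0 1 0 0 0 -0.4;0 0 0 0 0 0 -0.3;0 0 0 0 0 0 -0.1;0 0 0 0 0 0 0;0 0 5 0 0 0 0;0 0 15 0 0 0 0;0 0 25 0 0 0 0;0 0 35 0 0 0 0;0 0 30 0 0 0 0",
)

```text
time: 19.65
eef_pos: [0.4668, -0.0724, 0.191]
tcp_rot: [1.0, -0.012, -0.004, -0.004]
contact_force: [0.6, -0.5, -0.3]
opening: 0.501
```

```bash
python3 st.py; python3 look.py r5 .466 -.073 .08 45
```

```text
t 19.65 pos [466.8 -72.4 191. ] jawang -91.43 toolz [-0.0083  0.0074 -0.9999]  fix wy -0.48 wx -0.42 F [ 0.6 -0.5 -0.3] T [-0.05 -0.03  0.  ] op 42.6mm q [-0.37 -0.13  2.09  0.    1.19  1.22]
scene origin 254 193 scale 4.444444444444445
top origin 297 232 scale 4.444444444444445
```

View pics/r5.png

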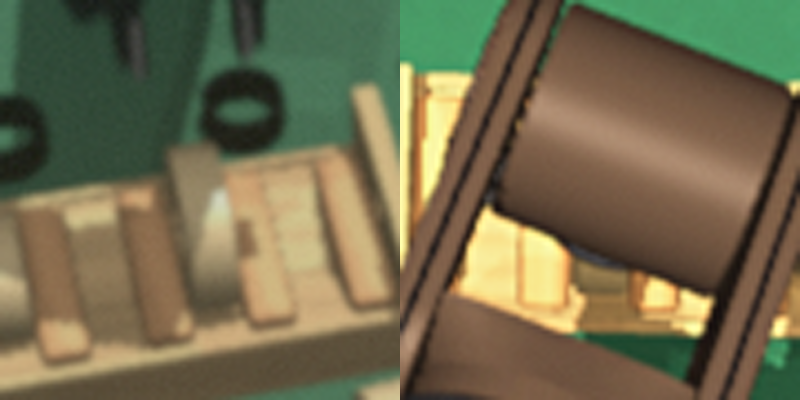

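>>> jog_arm(
  targets="26 10 0 0 -0.4 2 0;26 10 0 0 -0.3 2 0;26 10 0 0 -0.3 2 0;26 10 0 0 -0.3 0 0;26 10 0 0 -0.3 0 0;24 8 0 0 0 0 0;0 0 0 0 0 0 0",
)

```text
time: 20.33
eef_pos: [0.628, -0.013, 0.1915]
tcp_rot: [0.999, 0.041, 0.015, -0.001]
contact_force: [-0.2, -0.0, 0.3]
opening: 0.5
```

```bash
python3 st.py
```

```text
t 20.33 pos [628.  -13.  191.5] jawang -85.30 toolz [ 0.0289  0.004  -0.9996]  fix wy 1.66 wx -0.23 F [-0.2 -0.   0.3] T [-0.    0.01 -0.06] op 42.5mm q [-0.19  0.2   1.75  0.01  1.16  1.3 ]
```

>>> jog_arm(
  targets="-1 2 -20 -0.2 1.6 0.2 0;0 0 -30 0 0 0 0;0 0 -30 0 0 0 0;0 0 -15 0 0 0 0;0 0 0 0 0 0 0",
)

```text
time: 20.75
eef_pos: [0.6252, -0.0106, 0.0904]
tcp_rot: [0.999, 0.044, -0.002, -0.0]
contact_force: [-0.3, -0.9, 0.1]
opening: 0.497
```

```bash
python3 st.py; python3 look.py q1 .63 -.011 .09 40
```

```text
t 20.75 pos [625.2 -10.6  90.4] jawang -84.97 toolz [-0.003 -0.    -1.   ]  fix wy -0.17 wx 0.00 F [-0.3 -0.9  0.1] T [-0.01 -0.04 -0.01] op 42.3mm q [-0.18  0.33  1.8  -0.    1.02  1.3 ]
scene origin 304 248 scale 5.0
top origin 272 156 scale 5.0
```

View pics/q1.png

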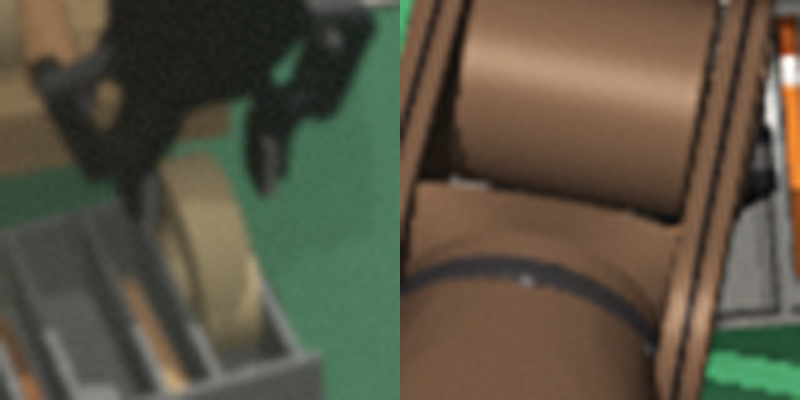

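>>> jog_arm(
  targets="0 -2 -12 0 0 0 0;0 0 -9 0 0 0 0;0 0 0 0 0 0 -0.3;0 0 0 0 0 0 -1;0 0 0 0 0 0 -1;0 0 0 0 0 0 -1",
)

```text
time: 21.35
eef_pos: [0.6298, -0.0141, 0.0769]
tcp_rot: [0.999, 0.044, 0.005, 0.001]
contact_force: [-0.1, 0.4, -2.3]
opening: 0.278
```

```bash
python3 st.py
```

```text
t 21.35 pos [629.8 -14.1  76.9] jawang -85.01 toolz [ 0.0106 -0.0022 -0.9999]  fix wy 0.61 wx 0.13 F [-0.1  0.4 -2.3] T [-0.05 -0.01  0.01] op 23.6mm q [-0.18  0.35  1.8  -0.    0.98  1.3 ]
```

>>> jog_arm(
  targets="0 0 15 0 0.3 0 -1;0 0 25 0 0 0 -1;0 0 30 0 0 0 -1;0 0 30 0 0 0 -1;0 0 0 0 0 0 -1",
)

```text
time: 21.77
eef_pos: [0.6267, -0.0136, 0.1776]
tcp_rot: [0.999, 0.044, -0.001, 0.001]
contact_force: [1.5, 0.1, 0.3]
opening: 0.276
```

```bash
python3 st.py; python3 look.py q2 .63 -.011 .15 50
```

```text
t 21.77 pos [626.7 -13.6 177.6] jawang -84.99 toolz [-0.0014 -0.0015 -1.    ]  fix wy -0.08 wx 0.09 F [1.5 0.1 0.3] T [-0.01 -0.12  0.04] op 23.5mm q [-0.18  0.23  1.75 -0.    1.17  1.3 ]
scene origin 295 220 scale 4.0
top origin 262 141 scale 4.0
```

View pics/q2.png

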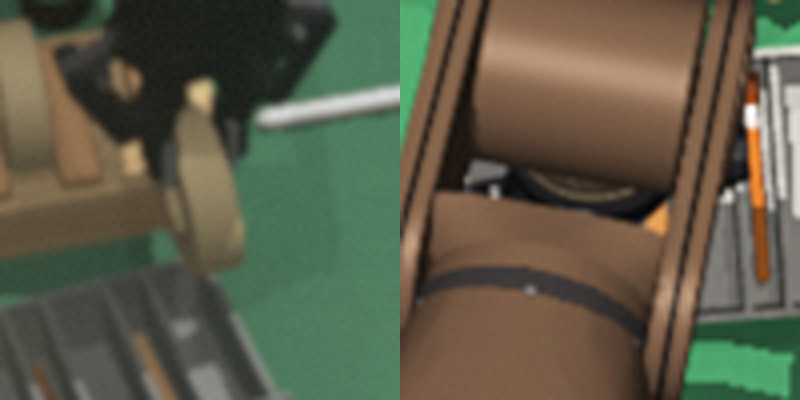

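>>> jog_arm(
  targets="-26 -1.5 3 0 -0.2 -2 -1;-26 -1.5 3 -0.1 -0.3 -2 -1;-26 -1.5 3 -0.1 -0.3 -2 -1;-26 -1.5 3 0 -0.3 0 -1;-26 -1.5 3 0 -0.3 0 -1;-18 0 0 0 0 0 -1;0 0 0 0 0 0 -1",
)

```text
time: 22.45
eef_pos: [0.4615, -0.0188, 0.1687]
tcp_rot: [1.0, -0.011, -0.006, -0.001]
contact_force: [1.5, 0.4, -2.1]
opening: 0.276
```

```bash
python3 st.py
```

```text
t 22.45 pos [461.5 -18.8 168.7] jawang -91.27 toolz [-0.0121  0.0029 -0.9999]  fix wy -0.69 wx -0.17 F [ 1.5  0.4 -2.1] T [0.02 0.03 0.04] op 23.4mm q [-0.26 -0.13  2.14 -0.    1.14  1.33]
```

>>> jog_arm(
  targets="7 -2 -5 -0.1 -0.6 0 -1;0 0 -18 0 0 0 -1;0 0 -15 0 0 0 -1;0 0 0 0 0 0 -1",
)

```text
time: 22.78
eef_pos: [0.4695, -0.021, 0.1252]
tcp_rot: [1.0, -0.011, -0.0, -0.001]
contact_force: [0.0, 0.5, -1.3]
opening: 0.275
```

```bash
python3 st.py; python3 look.py q3 .466 -.02 .08 45
```

```text
t 22.78 pos [469.5 -21.  125.2] jawang -91.31 toolz [-9.0e-04  1.5e-03 -1.0e+00]  fix wy -0.05 wx -0.08 F [ 0.   0.5 -1.3] T [0.03 0.04 0.01] op 23.4mm q [-0.26 -0.05  2.16  0.    1.04  1.33]
scene origin 277 189 scale 4.444444444444445
top origin 271 232 scale 4.444444444444445
```

View pics/q3.png

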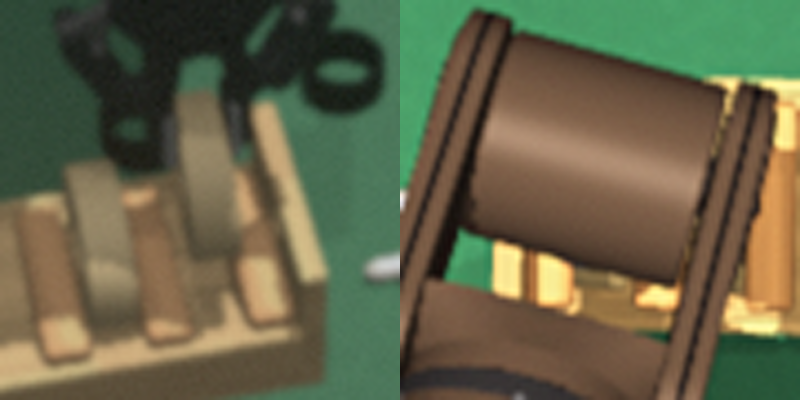

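>>> jog_arm(
  targets="0 0 -10 0 0 0 -1;0 0 -10 0 0 0 -1;0 0 -8 0 0 0 -1;0 0 0 0 0 0 -1",
)

```text
time: 23.22
eef_pos: [0.4742, -0.0219, 0.0991]
tcp_rot: [1.0, -0.011, 0.004, 0.0]
contact_force: [-0.1, 0.5, -2.2]
opening: 0.274
```

```bash
python3 st.py
```

```text
t 23.22 pos [474.2 -21.9  99.1] jawang -91.29 toolz [ 7.e-03 -5.e-04 -1.e+00]  fix wy 0.40 wx 0.03 F [-0.1  0.5 -2.2] T [ 0.05  0.   -0.01] op 23.3mm q [-0.26 -0.01  2.17  0.    0.98  1.33]
```

>>> jog_arm(
  targets="-4 1 -8 0 0.4 0 -1;0 0 -4 0 0 0 -1;0 0 -3 0 0 0 -1",
)

```text
time: 23.47
eef_pos: [0.4718, -0.021, 0.086]
tcp_rot: [1.0, -0.011, 0.001, 0.0]
contact_force: [-8.4, 5.7, 31.1]
opening: 0.268
```

```bash
python3 st.py
```

```text
t 23.47 pos [471.8 -21.   86. ] jawang -91.31 toolz [ 1.9e-03 -3.0e-04 -1.0e+00]  fix wy 0.11 wx 0.02 F [-8.4  5.7 31.1] T [1.24 1.35 0.05] op 22.8mm q [-0.26  0.01  2.17  0.    0.95  1.33]
```

>>> jog_arm(
  targets="0 0 1 0 0 0 -0.4;0 0 0 0 0 0 -0.3;0 0 0 0 0 0 -0.2;0 0 0 0 0 0 -0.2;0 0 5 0 0 0 -0.2;0 0 15 0 0 0 -0.2;0 0 25 0 0 0 -0.2;0 0 35 0 0 0 0;0 30 25 0 0 6 0;0 30 0 0 0 6 0",
)

```text
time: 24.3
eef_pos: [0.4708, 0.0373, 0.1966]
tcp_rot: [0.996, 0.092, -0.0, 0.001]
contact_force: [1.1, -0.1, 1.5]
opening: 0.505
```

>>> jog_arm(
  targets="0 33 0 0 0 7 0.5;0 33 0 0 0 7 0.5;0 33 0 0 0 7 0.5;0 33 0 0 0 7 0.5;0 33 0 0 0 7 0.5;0 33 0 0 0 7 0.5;0 33 0 0 0 7 0.5;0 0 0 0 0 7 0.5;0 0 0 0 0 0 0.5",
)

```text
time: 25.05
eef_pos: [0.4703, 0.2835, 0.2044]
tcp_rot: [0.826, 0.563, 0.007, -0.001]
contact_force: [-0.0, 0.0, -0.1]
opening: 0.75
```

```bash
python3 st.py; python3 - <<'E'
from h import *
for n in("scene","top"):
    p=read_camera(n);cv2.imwrite(f"pics/{n}9.png",np.array(p["pixels"]))
    for t in("rod","rod_tip"):print(n,t,[(m["uv"],round(m["p"],2)) for m in mark_of(t,p)])
E
```

```text
t 25.05 pos [470.3 283.5 204.4] jawang -21.41 toolz [ 0.0118  0.0093 -0.9999]  fix wy 0.68 wx -0.53 F [-0.   0.  -0.1] T [-0.05 -0.   -0.02] op 63.8mm q [0.36 0.03 1.92 0.   1.18 0.73]
scene rod [([467.4, 230.4], 0.74)]
scene rod_tip [([359.2, 251.4], 0.66)]
top rod [([152.7, 271.2], 0.91)]
top rod_tip [([278.1, 276.9], 0.74), ([293.1, 274.5], 0.56)]
```

View pics/scene9.png

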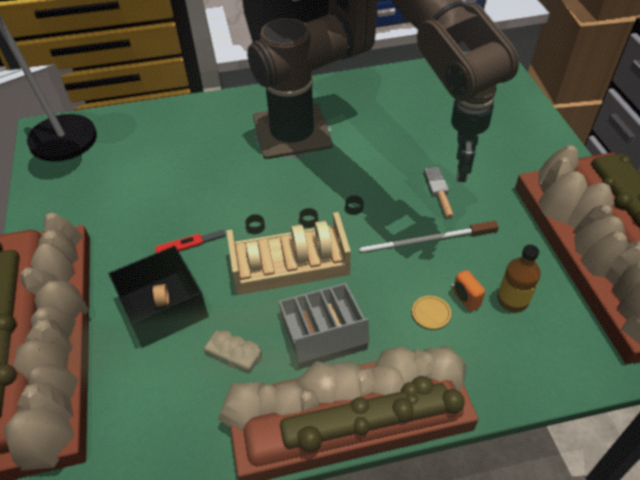

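View pics/top9.png

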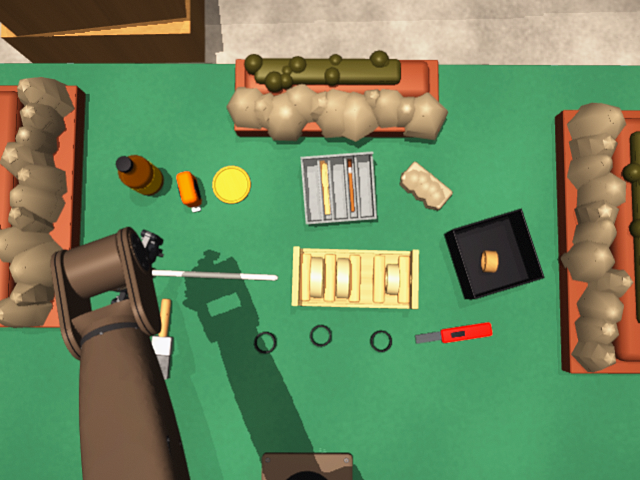

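```bash
cat > rodm.py <<'E'
from h import *
P=read_camera("top");S=read_camera("scene")
def line(p,z):
    d=silhouettes("rod",p)
    if not d: print("none");return
    m=d[0]["mask"];ys,xs=np.nonzero(m);print(d[0]["p"],xs.min(),xs.max(),ys.min(),ys.max())
    X=np.array([atz(p,(x,y),z)[:2] for x,y in zip(xs,ys)])
    c=X.mean(0);w,v=np.linalg.eigh(np.cov(X.T));v=v[:,1]*np.sign(v[1,1]);t=(X-c)@v
    print("ang from y deg (yaw) %.2f"%np.degrees(np.arctan2(-v[0],v[1])),"ends",c+v*t.min(),c+v*t.max(),"x at tip end/line")
line(P,.009);line(S,.009)
for p in(P,S):
  for t in("rod","rod_tip"):print(t,[atz(p,m["uv"],.011 if t=="rod" else .006) for m in mark_of(t,p)[:1]])
E
python3 rodm.py; python3 look.py rod1 .47 .25 .01 80
```

```text
0.87 152 276 270 280
ang from y deg (yaw) -2.25 ends [0.46685609 0.06894954] [0.47741604 0.33830113] x at tip end/line
0.57 359 497 221 251
ang from y deg (yaw) -1.00 ends [0.47161692 0.06458573] [0.47758064 0.4048356 ] x at tip end/line
rod [array([0.48103963, 0.33769944, 0.011     ])]
rod_tip [array([0.46884684, 0.07152438, 0.006     ])]
rod [array([0.46988753, 0.32517568, 0.011     ])]
rod_tip [array([0.47692567, 0.06482364, 0.006     ])]
scene origin 354 154 scale 2.5
top origin 112 195 scale 2.5
```

View pics/rod1.png

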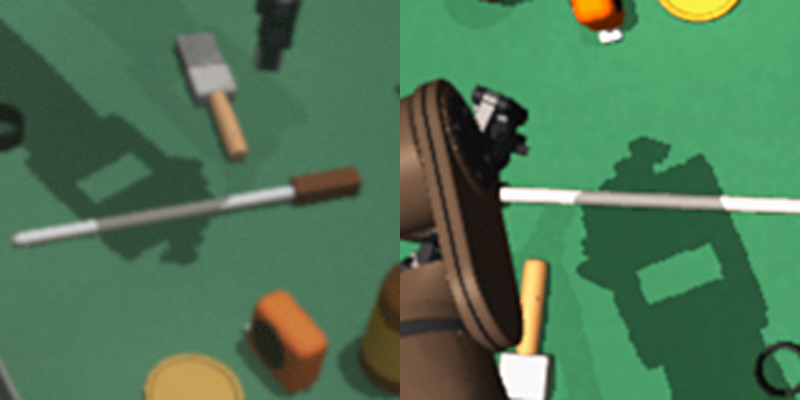

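>>> jog_arm(
  targets="2 28 -10 -0.5 0.6 6.6 0.5;2 28 -20 0 0 6.6 0.5;2 28 -25 0 0 6.6 0.5;2 0 -30 0 0 0 0.5;0 0 -30 0 0 0 0.5;0 0 -15 0 0 0 0.5;0 0 0 0 0 0 0.5",
  force=60,
)

```text
time: 26.43
eef_pos: [0.4815, 0.3713, 0.0738]
tcp_rot: [0.713, 0.701, 0.006, 0.001]
contact_force: [-0.4, -0.0, -0.1]
opening: 0.75
```

```bash
python3 st.py
```

```text
t 26.43 pos [481.5 371.3  73.8] jawang -0.97 toolz [ 0.0106  0.0073 -0.9999]  fix wy 0.61 wx -0.42 F [-0.4 -0.  -0.1] T [-0.01  0.02  0.07] op 63.8mm q [0.49 0.31 1.86 0.   0.96 0.51]
```

>>> jog_arm(
  targets="-3 -3 -15 -0.4 0.6 -0.5 0.5;0 0 -20 0 0 0 0.5;0 0 -15 0 0 0 0.5;0 0 -8 0 0 0 0.5;0 0 0 0 0 0 0.5",
)

```text
time: 26.85
eef_pos: [0.4799, 0.3685, 0.0154]
tcp_rot: [0.717, 0.697, 0.001, 0.001]
contact_force: [-0.4, 0.5, -0.5]
opening: 0.749
```

```bash
python3 st.py; python3 look.py rod2 .477 .36 .01 45
```

```text
t 26.85 pos [479.9 368.5  15.4] jawang -1.61 toolz [ 0.0026  0.001  -1.    ]  fix wy 0.15 wx -0.06 F [-0.4  0.5 -0.5] T [-0.07  0.03 -0.03] op 63.6mm q [ 0.49  0.4   1.87 -0.    0.87  0.52]
scene origin 434 183 scale 4.444444444444445
top origin 96 227 scale 4.444444444444445
```

View pics/rod2.png

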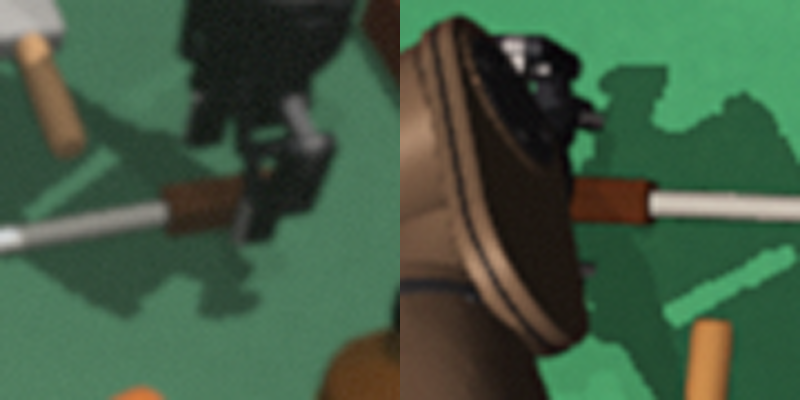

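>>> jog_arm(
  targets="-1 -4 -8 0 0 0 0.3;0 0 -7 0 0 0 0;0 0 -3 0 0 0 -0.2;0 0 0 0 0 0 -1;0 0 0 0 0 0 -1;0 0 0 0 0 0 -1;0 0 0 0 0 0 -1",
)

```text
time: 27.53
eef_pos: [0.4831, 0.3662, 0.0027]
tcp_rot: [0.717, 0.697, 0.007, 0.002]
contact_force: [0.3, -0.6, -0.9]
opening: 0.242
```

```bash
python3 st.py
```

```text
t 27.53 pos [483.1 366.2   2.7] jawang -1.64 toolz [ 0.0127  0.0064 -0.9999]  fix wy 0.73 wx -0.37 F [ 0.3 -0.6 -0.9] T [ 0.02  0.03 -0.05] op 20.6mm q [ 0.48  0.41  1.88 -0.    0.83  0.51]
```

>>> jog_arm(
  targets="0 0 10 0 0 0 -1;0 0 15 0 0 0 -1;0 0 15 0 0 0 -1;0 0 6 0 0 0 -1;0 0 0 0 0 0 -1",
)

```text
time: 27.95
eef_pos: [0.4825, 0.3661, 0.0516]
tcp_rot: [0.717, 0.697, 0.006, 0.002]
contact_force: [0.0, 0.7, -0.3]
opening: 0.245
```

```bash
python3 st.py; python3 - <<'E'
from h import *
o=[]
for n,(a,b,w,h) in(("scene",(215,205,300,110)),("top",(130,240,300,80))):
    p=read_camera(n);im=np.array(p["pixels"]);cv2.imwrite(f"pics/full_{n}.png",im)
    o.append(cv2.resize(im[b:b+h,a:a+w],(800,int(h*800/w)),interpolation=cv2.INTER_CUBIC))
cv2.imwrite("pics/rod3.png",np.vstack(o))
E
python3 rodm.py
```

```text
t 27.95 pos [482.5 366.1  51.6] jawang -1.64 toolz [ 0.0119  0.0064 -0.9999]  fix wy 0.68 wx -0.37 F [ 0.   0.7 -0.3] T [ 0.02 -0.04 -0.05] op 20.8mm q [0.48 0.34 1.87 0.   0.92 0.51]
0.88 131 275 265 279
ang from y deg (yaw) -2.67 ends [0.4696603  0.07121251] [0.48425591 0.38377587] x at tip end/line
0.68 360 500 211 238
ang from y deg (yaw) -1.61 ends [0.43231481 0.07751108] [0.44196584 0.42111322] x at tip end/line
rod [array([0.48097639, 0.35113727, 0.011     ])]
rod_tip []
rod [array([0.44277237, 0.34855099, 0.011     ])]
rod_tip [array([0.43214814, 0.07760926, 0.006     ])]
```

View pics/rod3.png

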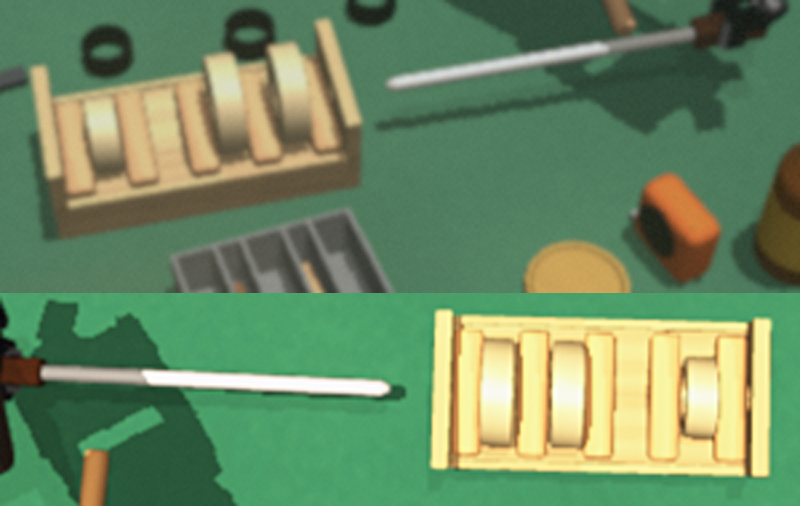

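```bash
cat > axis.py <<'E'
from h import *
import sys
np.set_printoptions(precision=4,suppress=True)
RK=np.array([.4659,-.0989,-.0222])
def cents(p,u0,v0,u1,v1,hw=5,save=None):
    im=np.array(p["pixels"]).astype(float);O=[]
    for u in range(int(u0),int(u1)+1):
        v=v0+(v1-v0)*(u-u0)/(u1-u0);r=np.arange(int(round(v))-hw,int(round(v))+hw+1)
        c=im[r,u];w=np.clip(c[:,2]-c[[0,-1],2].mean(),0,None)  # red: green bench has low red
        w[w<.35*w.max()]=0
        O.append((u,(w*r).sum()/w.sum()))
    return np.array(O)
def fitline(P,S,cp,cs,pitch0=0):
    from scipy.optimize import least_squares
    oP=cp;oS=cs
    ys=np.linspace(.0,.45,40)
    def f(q):
        out=[]
        for p,o in((P,oP),(S,oS)):
            pr=np.array([proj(p,(q[0]+q[1]*(y-.2),y,q[2]+q[3]*(y-.2))) for y in ys]);i=np.argsort(pr[:,0])
            out.append(np.interp(o[:,0],pr[i,0],pr[i,1])-o[:,1])
        return np.concatenate(out)
    r=least_squares(f,[.47,.02,.06,0],loss="soft_l1");return r.x,f(r.x)
if __name__=="__main__":
    a=[float(x) for x in sys.argv[1:9]] # P: u0 v0 u1 v1 ; S
    P=read_camera("top");S=read_camera("scene")
    cp=cents(P,*a[:4]);cs=cents(S,*a[4:8])
    q,f=fitline(P,S,cp,cs);n=len(cp)
    print("rms P %.2f S %.2f"%(f[:n].std(),f[n:].std()))
    for nm,y in(("at cheek y .029",.029),("y .08",.08),("y .35",.35)):print(nm,"x %.4f z %.4f"%(q[0]+q[1]*(y-.2),q[2]+q[3]*(y-.2)))
    print("slope x/y deg %.2f (rack 1.27)  z/y deg %.2f (want 0)"%(np.degrees(np.arctan(q[1])),np.degrees(np.arctan(q[3]))))
E
python3 axis.py 150 269.8 270 275.4  368 235.1 470 220.2
```

```text
rms P 0.15 S 0.11
at cheek y .029 x 0.4674 z 0.0535
y .08 x 0.4695 z 0.0542
y .35 x 0.4805 z 0.0575
slope x/y deg 2.34 (rack 1.27)  z/y deg 0.71 (want 0)
```

```bash
python3 - <<'E'
from axis import *
P=read_camera("top");S=read_camera("scene")
P["pixels"]=cv2.imread("pics/top0.png");S["pixels"]=cv2.imread("pics/scene0.png")
# grip edges in home: brown; tube white over wood: use brightness
def c2(p,us,v0,u0,v1,u1,hw=4):
    im=np.array(p["pixels"]).astype(float);O=[]
    for u in us:
        v=v0+(v1-v0)*(u-u0)/(u1-u0);r=np.arange(int(round(v))-hw,int(round(v))+hw+1)
        w=im[r,u,0];w=np.clip(w-np.median(w),0,None);w[w<.4*w.max()]=0
        O.append((u,(w*r).sum()/w.sum()))
    return np.array(O)
cp=c2(P,list(range(304,358))+list(range(376,384)),276.5,304,279,384)
cs=c2(S,list(range(286,336)),250,282,241,336)
print(cp[::6],cs[::6])
import axis
def fl(P,S,cp,cs):
    from scipy.optimize import least_squares
    ys=np.linspace(-.3,.15,40)
    def f(q):
        out=[]
        for p,o in((P,cp),(S,cs)):
            pr=np.array([proj(p,(q[0]+q[1]*(y-.029),y,q[2]+q[3]*(y-.029))) for y in ys]);i=np.argsort(pr[:,0])
            out.append(np.interp(o[:,0],pr[i,0],pr[i,1])-o[:,1])
        return np.concatenate(out)
    r=least_squares(f,[.47,.02,.06,0],loss="soft_l1");return r.x,f(r.x)
q,f=fl(P,S,cp,cs);print(q,np.degrees(np.arctan(q[[1,3]])),f[:len(cp)].std(),f[len(cp):].std())
E
```

```text
[[304.     276.361 ]
 [310.     276.4719]
 [316.     276.5345]
 [322.     276.633 ]
 [328.     276.6878]
 [334.     276.9931]
 [340.     277.2948]
 [346.     277.4358]
 [352.     277.5115]
 [376.     278.2711]
 [382.     278.3886]] [[286.     247.4894]
 [292.     246.4977]
 [298.     245.4151]
 [304.     244.5249]
 [310.     243.4096]
 [316.     242.4076]
 [322.     241.1172]
 [328.     240.4313]
 [334.     239.3668]]
[ 0.4691  0.0225  0.0589 -0.0026] [ 1.2903 -0.1499] 0.09216961296615105 0.11497764385121642
```

>>> jog_arm(
  targets="-4.5 0 1 -0.75 0 1.05 -1;0 0 0 0 0 0 -1",
)

```text
time: 28.82
eef_pos: [0.4766, 0.3653, 0.0502]
tcp_rot: [0.71, 0.704, -0.001, 0.006]
contact_force: [-0.1, -0.0, -0.8]
opening: 0.241
```

```bash
python3 st.py; python3 axis.py 150 269.8 270 275.4  368 235.1 470 220.2
```

```text
t 28.82 pos [476.6 365.3  50.2] jawang -0.51 toolz [ 0.0081 -0.0097 -0.9999]  fix wy 0.47 wx 0.56 F [-0.1 -0.  -0.8] T [ 0.07 -0.02 -0.03] op 20.5mm q [ 0.49  0.33  1.88 -0.02  0.93  0.51]
rms P 0.15 S 0.14
at cheek y .029 x 0.4693 z 0.0591
y .08 x 0.4704 z 0.0591
y .35 x 0.4764 z 0.0590
slope x/y deg 1.28 (rack 1.27)  z/y deg -0.02 (want 0)
```

>>> jog_arm(
  targets="-0.2 -9 0 0 0 0 -1;-0.2 -9 0 0 0 0 -1;-0.2 -9 0 0 0 0 -1;0 0 0 0 0 0 -1",
)

```text
time: 29.25
eef_pos: [0.4762, 0.3358, 0.0503]
tcp_rot: [0.71, 0.704, -0.0, 0.007]
contact_force: [0.1, 0.3, -0.5]
opening: 0.241
```

```bash
python3 st.py; python3 axis.py 165 270.7 280 275.5  358 236.5 455 222; python3 - <<'E'
from h import *
o=[]
for n,(a,b,w,h) in(("scene",(300,200,150,60)),("top",(215,245,150,60))):
    p=read_camera(n);im=np.array(p["pixels"])
    o.append(cv2.resize(im[b:b+h,a:a+w],(750,300),interpolation=cv2.INTER_CUBIC))
cv2.imwrite("pics/ins1.png",np.vstack(o))
E
```

```text
t 29.25 pos [476.2 335.8  50.3] jawang -0.48 toolz [ 0.009  -0.0094 -0.9999]  fix wy 0.52 wx 0.54 F [ 0.1  0.3 -0.5] T [ 0.01 -0.05 -0.02] op 20.5mm q [ 0.45  0.3   1.92 -0.02  0.91  0.46]
rms P 0.14 S 0.12
at cheek y .029 x 0.4698 z 0.0595
y .08 x 0.4709 z 0.0595
y .35 x 0.4766 z 0.0597
slope x/y deg 1.21 (rack 1.27)  z/y deg 0.04 (want 0)
```

View pics/ins1.png

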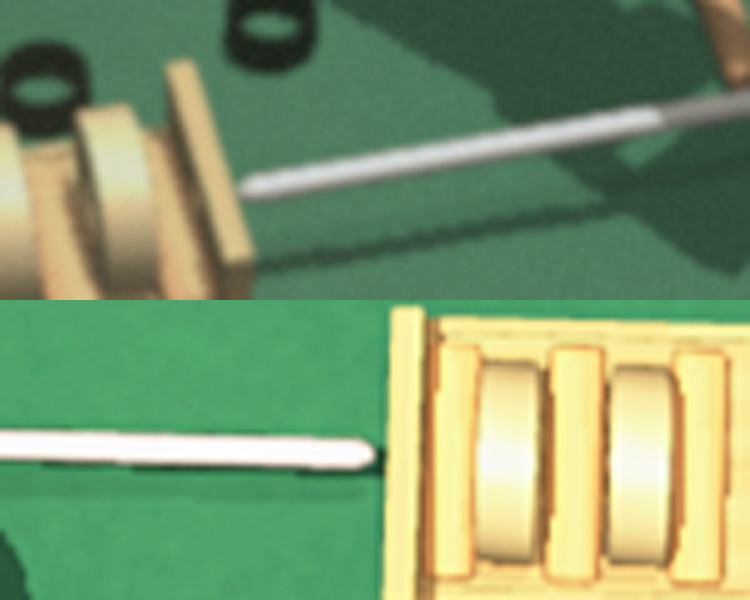

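>>> jog_arm(
  targets="-0.8 -7 -0.3 0 0 0 -1;-0.2 -7 0 0 0 0 -1;-0.2 -7 0 0 0 0 -1;-0.2 -7 0 0 0 0 -1;0 0 0 0 0 0 -1",
)

```text
time: 29.87
eef_pos: [0.475, 0.3076, 0.0504]
tcp_rot: [0.709, 0.705, 0.001, 0.007]
contact_force: [-0.1, 0.0, -1.5]
opening: 0.246
```

```bash
python3 st.py;  python3 axis.py 178 271.7 288 276.3  350 237.5 440 224; python3 - <<'E'
from h import *
o=[]
for n,(a,b,w,h) in(("scene",(280,200,150,60)),("top",(215,245,150,60))):
    p=read_camera(n);im=np.array(p["pixels"])
    o.append(cv2.resize(im[b:b+h,a:a+w],(750,300),interpolation=cv2.INTER_CUBIC))
cv2.imwrite("pics/ins2.png",np.vstack(o))
E
```

```text
t 29.87 pos [475.  307.6  50.4] jawang -0.35 toolz [ 0.0104 -0.0082 -0.9999]  fix wy 0.60 wx 0.47 F [-0.1  0.  -1.5] T [0.06 0.02 0.02] op 20.9mm q [ 0.4   0.27  1.97 -0.01  0.9   0.42]
rms P 0.16 S 0.12
at cheek y .029 x 0.4699 z 0.0593
y .08 x 0.4708 z 0.0593
y .35 x 0.4759 z 0.0596
slope x/y deg 1.09 (rack 1.27)  z/y deg 0.06 (want 0)
```

View pics/ins2.png

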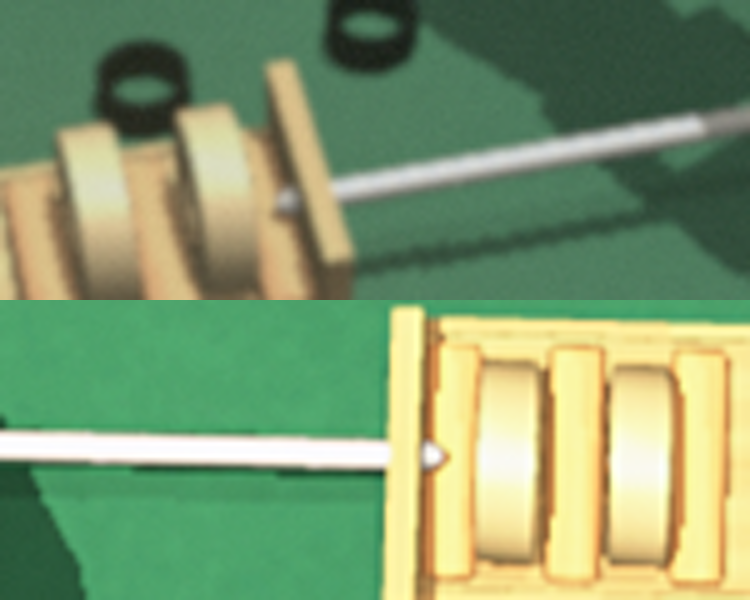

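>>> jog_arm(
  targets="-0.3 -10 0 0 0 -0.2 -1;-0.3 -10 0 0 0 0 -1;-0.3 -10 0 0 0 0 -1;-0.3 -10 0 0 0 0 -1;-0.3 -10 0 0 0 0 -1;-0.3 -10 0 0 0 0 -1;0 0 0 0 0 0 -1",
)

```text
time: 30.65
eef_pos: [0.473, 0.2431, 0.0507]
tcp_rot: [0.71, 0.704, 0.001, 0.007]
contact_force: [0.5, -0.3, -1.5]
opening: 0.243
```

```bash
python3 st.py;  python3 axis.py 210 273 288 276.3  350 237.5 412 228
```

```text
t 30.65 pos [473.  243.1  50.7] jawang -0.44 toolz [ 0.0113 -0.0078 -0.9999]  fix wy 0.65 wx 0.45 F [ 0.5 -0.3 -1.5] T [ 0.07  0.07 -0.01] op 20.6mm q [ 0.29  0.2   2.05 -0.01  0.89  0.31]
rms P 0.11 S 0.11
at cheek y .029 x 0.4690 z 0.0604
y .08 x 0.4699 z 0.0600
y .35 x 0.4746 z 0.0580
slope x/y deg 0.99 (rack 1.27)  z/y deg -0.43 (want 0)
```

>>> jog_arm(
  targets="0.7 -10 -0.4 -0.1 0 -0.15 -1;-0.2 -10 0 0 0 0 -1;-0.2 -10 0 0 0 0 -1;-0.2 -10 0 0 0 0 -1;-0.2 -10 0 0 0 0 -1;-0.2 -10 0 0 0 0 -1;0 0 0 0 0 0 -1",
)

```text
time: 31.33
eef_pos: [0.473, 0.179, 0.0507]
tcp_rot: [0.71, 0.704, 0.001, 0.008]
contact_force: [-0.1, 0.2, -0.8]
opening: 0.241
```

```bash
python3 st.py;  python3 look.py ins3 .466 -.05 .07 60
```

```text
t 31.33 pos [473.  179.   50.7] jawang -0.48 toolz [ 0.0127 -0.0089 -0.9999]  fix wy 0.73 wx 0.51 F [-0.1  0.2 -0.8] T [ 0.08 -0.01 -0.01] op 20.5mm q [ 0.17  0.14  2.11 -0.01  0.87  0.18]
scene origin 249 179 scale 3.3333333333333335
top origin 271 217 scale 3.3333333333333335
```

View pics/ins3.png

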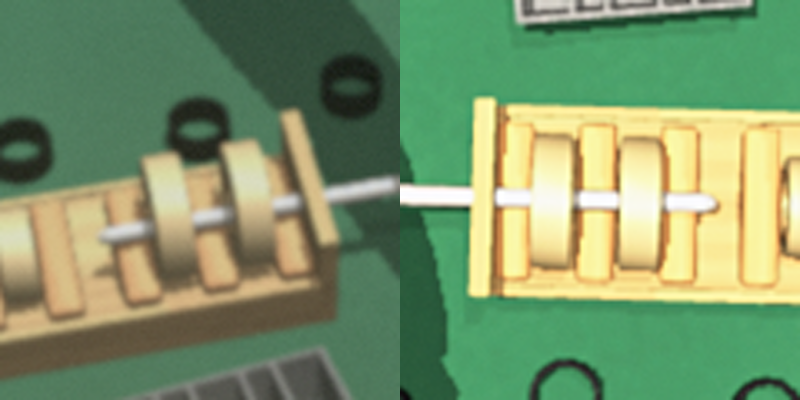

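>>> jog_arm(
  targets="-0.6 -10 -0.5 0 0 0 -1;-0.3 -10 0 0 0 0 -1;-0.3 -10 0 0 0 0 -1;-0.3 -10 0 0 0 0 -1;-0.3 -10 0 0 0 0 -1;-0.3 -10 0 0 0 0 -1;-0.3 -8 0 0 0 0 -1;0 0 0 0 0 0 -1",
)

```text
time: 32.1
eef_pos: [0.4705, 0.1056, 0.0505]
tcp_rot: [0.709, 0.705, 0.002, 0.008]
contact_force: [0.3, 0.2, -1.1]
opening: 0.243
```

```bash
python3 st.py;  python3 look.py ins4 .466 -.14 .07 40
```

```text
t 32.10 pos [470.5 105.6  50.5] jawang -0.38 toolz [ 0.0137 -0.0082 -0.9999]  fix wy 0.79 wx 0.47 F [ 0.3  0.2 -1.1] T [-0.02  0.02  0.07] op 20.7mm q [ 0.01  0.09  2.17 -0.01  0.86  0.03]
scene origin 229 207 scale 5.0
top origin 334 237 scale 5.0
```

View pics/ins4.png

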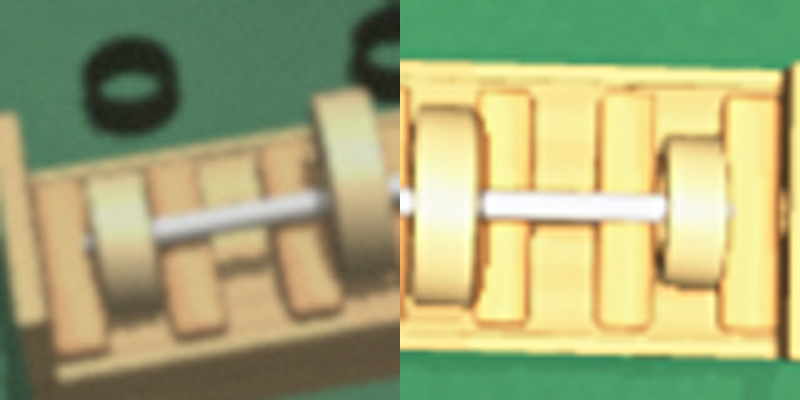

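```bash
cat > cmp.py <<'E'
from h import *
import sys
P=read_camera("top");S=read_camera("scene")
home=np.array([.4691,.0225,.0589,-.0026])
def c2(p,us,vf,hw=5):
    im=np.array(p["pixels"]).astype(float);O=[]
    for u in us:
        v=vf(u);r=np.arange(int(round(v))-hw,int(round(v))+hw+1);w=im[r,u,0];w=np.clip(w-np.median(w),0,None);w[w<.4*w.max()]=0
        O.append((w*r).sum()/w.sum()-v)
    return np.array(O)
a=[int(x) for x in sys.argv[1:5]]
ys=np.linspace(-.3,.15,60)
for n,p,(u0,u1) in(("top",P,a[:2]),("scene",S,a[2:4])):
    pr=np.array([proj(p,(home[0]+home[1]*(y-.029),y,home[2]+home[3]*(y-.029))) for y in ys]);i=np.argsort(pr[:,0])
    us=np.arange(u0,u1+1);d=c2(p,us,lambda u:np.interp(u,pr[i,0],pr[i,1]))
    k=np.polyfit(us-u0,d,1);print(n,"offset px left/right %.2f %.2f"%(k[1],k[1]+k[0]*(u1-u0)),"rms %.2f"%(d-np.polyval(k,us-u0)).std())
E
python3 cmp.py 352 384 263 290
```

```text
top offset px left/right -0.20 -0.54 rms 0.10
scene offset px left/right 0.10 -0.16 rms 0.10
```

>>> jog_arm(
  targets="-0.4 -6 0 0 0 -0.25 -1;-0.2 -7 0 0 0 0 -1;-0.2 -7 0 0 0 0 -1;0 0 0 0 0 0 -1",
)

```text
time: 32.63
eef_pos: [0.4697, 0.0869, 0.0505]
tcp_rot: [0.709, 0.705, 0.002, 0.008]
contact_force: [-0.4, 0.1, -0.8]
opening: 0.242
```

```bash
python3 st.py; python3 cmp.py 352 384 263 290; python3 look.py ins5 .466 -.20 .07 40
```

```text
t 32.63 pos [469.7  86.9  50.5] jawang -0.36 toolz [ 0.0139 -0.0077 -0.9999]  fix wy 0.80 wx 0.44 F [-0.4  0.1 -0.8] T [ 0.12  0.01 -0.04] op 20.5mm q [-0.03  0.08  2.18 -0.01  0.86 -0.01]
top offset px left/right -0.13 -0.19 rms 0.08
scene offset px left/right -0.16 -0.43 rms 0.09
scene origin 202 212 scale 5.0
top origin 364 237 scale 5.0
```

View pics/ins5.png

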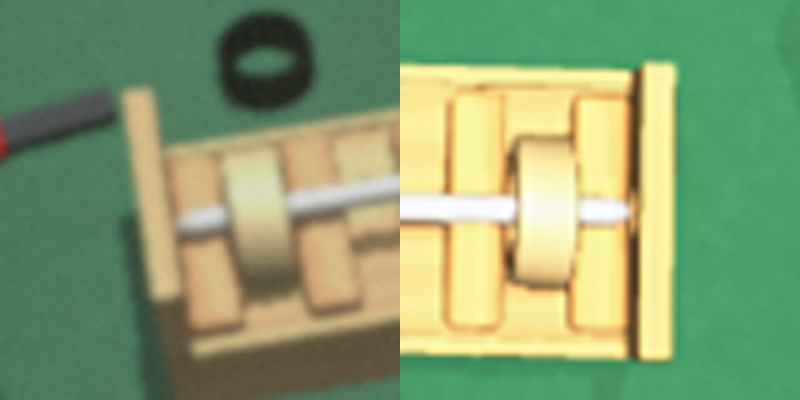

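>>> jog_arm(
  targets="-0.1 -6 0 0 0 0 -1;-0.1 -6 0 0 0 0 -1;0 0 0 0 0 0 -1",
)

```text
time: 33.08
eef_pos: [0.4695, 0.0754, 0.0506]
tcp_rot: [0.709, 0.706, 0.002, 0.008]
contact_force: [-0.3, 0.6, -1.9]
opening: 0.235
```

```bash
python3 st.py; python3 look.py ins6 .466 -.20 .07 40
```

```text
t 33.08 pos [469.5  75.4  50.6] jawang -0.24 toolz [ 0.0141 -0.0073 -0.9999]  fix wy 0.81 wx 0.42 F [-0.3  0.6 -1.9] T [ 0.05  0.05 -0.03] op 20.0mm q [-0.05  0.08  2.19 -0.01  0.86 -0.04]
scene origin 202 212 scale 5.0
top origin 364 237 scale 5.0
```

View pics/ins6.png

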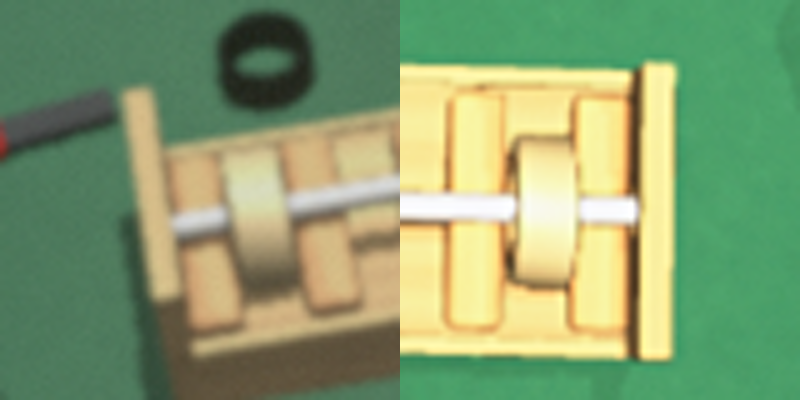

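>>> jog_arm(
  targets="-0.1 -5 0 0 0 -0.1 -1;-0.1 -5 0 0 0 0 -1;0 0 0 0 0 0 -1",
)

```text
time: 33.43
eef_pos: [0.4692, 0.0651, 0.0506]
tcp_rot: [0.709, 0.705, 0.003, 0.007]
contact_force: [-0.2, 0.9, 0.2]
opening: 0.247
```

```bash
python3 st.py; python3 look.py ins7 .466 -.0 .07 70
```

```text
t 33.43 pos [469.2  65.1  50.6] jawang -0.34 toolz [ 0.0141 -0.007  -0.9999]  fix wy 0.81 wx 0.40 F [-0.2  0.9  0.2] T [ 0.1   0.03 -0.01] op 21.0mm q [-0.07  0.07  2.19 -0.01  0.86 -0.06]
scene origin 261 165 scale 2.857142857142857
top origin 237 207 scale 2.857142857142857
```

View pics/ins7.png

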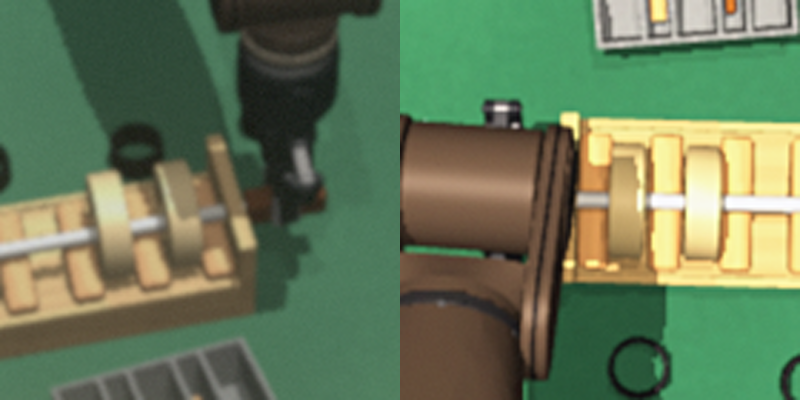

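>>> jog_arm(
  targets="0 -3 0 0 0 0 -1;0 -3 0 0 0 0 -1",
)

```text
time: 33.7
eef_pos: [0.4691, 0.0596, 0.0505]
tcp_rot: [0.709, 0.705, 0.003, 0.007]
contact_force: [-0.1, 5.0, -0.9]
opening: 0.245
```

```bash
python3 st.py; python3 look.py ins8 .466 -.2 .07 40
```

```text
t 33.70 pos [469.1  59.6  50.5] jawang -0.32 toolz [ 0.014  -0.0063 -0.9999]  fix wy 0.80 wx 0.36 F [-0.1  5.  -0.9] T [ 1.2  -0.08 -0.01] op 20.8mm q [-0.09  0.07  2.19 -0.01  0.86 -0.08]
scene origin 202 212 scale 5.0
top origin 364 237 scale 5.0
```

View pics/ins8.png

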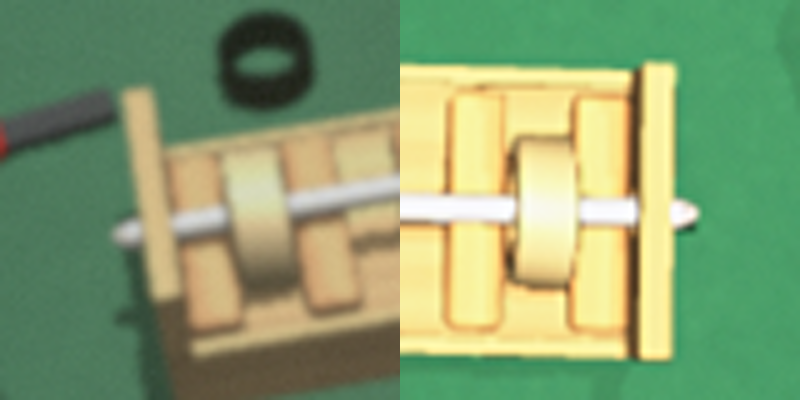

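>>> jog_arm(
  targets="0 -2 0 0 0 0 -1;0 -2 0 0 0 0 -1",
)

```text
time: 33.97
eef_pos: [0.4692, 0.0597, 0.0506]
tcp_rot: [0.711, 0.703, 0.007, 0.004]
contact_force: [1.3, 11.5, -0.3]
opening: 0.243
```

```bash
python3 st.py
```

```text
t 33.97 pos [469.2  59.7  50.6] jawang -0.63 toolz [ 0.015   0.0043 -0.9999]  fix wy 0.86 wx -0.25 F [ 1.3 11.5 -0.3] T [ 1.59 -0.18  0.2 ] op 20.6mm q [-0.09  0.07  2.19  0.01  0.86 -0.09]
```

>>> jog_arm(
  targets="0 0 0 0 0 0 -0.4;0 0 0 0 0 0 -0.2;0 0 0 0 0 0 0.2;0 0 0 0 0 0 0.4;0 0 0 0 0 0 0.4;0 0 10 0 0 0 0.4;0 0 25 0 0 0 0.4;0 0 40 0 0 0 0.4;0 15 40 0 0 0 0.4;0 35 30 0 0 0 0.4",
)

```text
time: 34.8
eef_pos: [0.4626, 0.1035, 0.1926]
tcp_rot: [0.713, 0.701, -0.001, -0.002]
contact_force: [1.5, 1.1, 0.5]
opening: 0.701
```

>>> jog_arm(
  targets="-10 38 0 0 0 0 0.4;-10 38 0 0 0 0 0.4;-10 38 0 0 0 0 0.4;-10 38 0 0 0 0 0.4;0 38 0 0 0 0 0.4;0 38 0 0 0 0 0.4;0 0 0 0 0 0 0.4;0 0 0 0 0 0 0.4",
)

```text
time: 35.47
eef_pos: [0.4258, 0.3453, 0.2147]
tcp_rot: [0.713, 0.701, 0.014, 0.008]
contact_force: [-0.0, 0.5, -0.5]
opening: 0.698
```

```bash
python3 st.py; python3 cmp.py 352 384 263 290; python3 - <<'E'
from h import *
for n in("scene","top"):
    p=read_camera(n);im=np.array(p["pixels"]);cv2.imwrite(f"pics/fin_{n}.png",im)
    if n=="scene":a=cv2.resize(im[200:300,215:385],(800,470),interpolation=cv2.INTER_CUBIC);cv2.imwrite("pics/fin_c.png",a)
    for t in("rod","rod_tip"):print(n,t,[(m["uv"],round(m["p"],2)) for m in mark_of(t,p)])
E
```

```text
t 35.47 pos [425.8 345.3 214.7] jawang -0.92 toolz [ 0.031   0.0085 -0.9995]  fix wy 1.77 wx -0.48 F [-0.   0.5 -0.5] T [-0.01  0.02 -0.03] op 59.3mm q [ 0.5   0.01  1.92 -0.01  1.18  0.52]
top offset px left/right -0.17 -0.38 rms 0.10
scene offset px left/right 0.20 0.26 rms 0.10
scene rod [([343.9, 239.2], 0.74), ([342.6, 240.2], 0.64), ([325.9, 331.4], 0.29)]
scene rod_tip [([223.5, 259.2], 0.96)]
top rod [([293.7, 275.1], 0.69), ([314.3, 280.4], 0.57)]
top rod_tip [([420.9, 278.7], 0.75)]
```

View pics/fin_c.png

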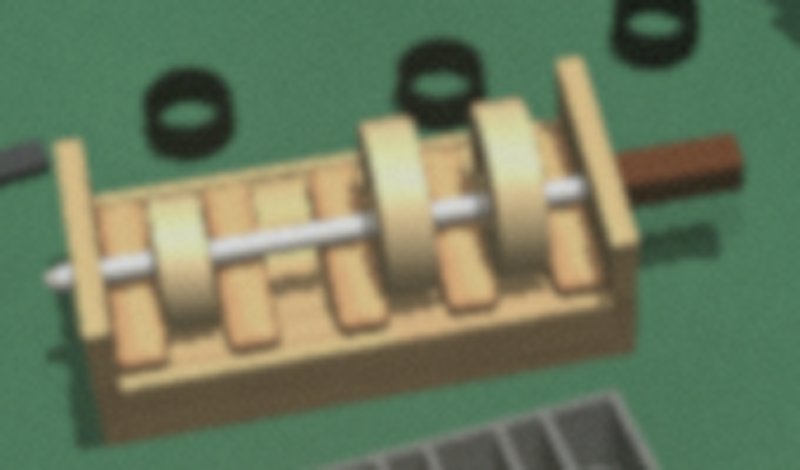

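View pics/fin_top.png

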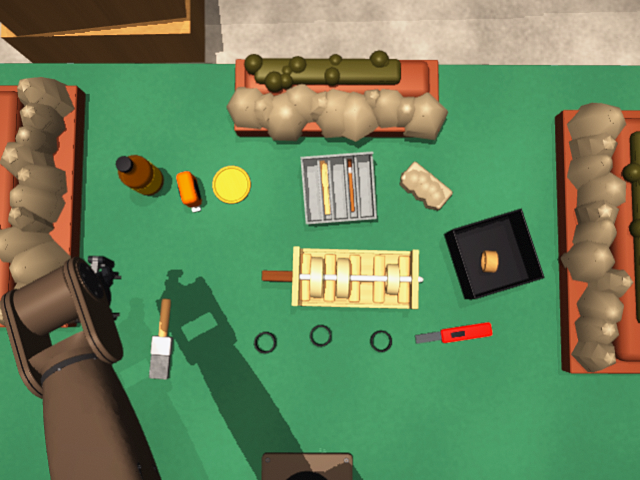

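```bash
python3 -c "
from plant import *
print(sign_off())"
```

```text
the job is handed in; nothing more can be done
None
```

I refilled the rack and handed the job in at about 35.5 s; sign-off reports no verdict.

- **Rod out:** I drew it clear of the near cheek and parked it on the bench beside the rack.
- **Core:** there was only one spent core, the tan one in lane 2, and I dropped it into the waste tub. The three black look-alike rings were left alone.
- **Rolls:** there were two full rolls in the bin. They now stand in lanes 3 and 4, each pressed down until the arm felt it seat (about 25–30 N). The part-used roll stayed in lane 1 and lane 2 is empty.
- **Rod back:** I slid it through both cheeks and all three rolls until the grip met the near cheek (about 11 N), then let go and moved the arm clear.

**Last checks**
- The rod's axis is within about 1 mm of where it was at the start.
- The tip shows beyond the far cheek at almost the same pixel as before: (223.5, 259) in the scene view, against (223, 260) at the start.
- The rolls look upright in their lanes, and the core lies near the middle of the tub.
- The tub moved a few centimetres on its own mid-run, with the core still inside.
- The other bench items look where they were; I compared them by eye only.

**Measurements that disagreed**
- My fit of the bin's corners was poor, with 2 px residuals, so I located the rolls from their silhouettes instead.
- Camera heights read about 2 mm low. I aligned the rod against the first pictures of it in the rack rather than by absolute height.

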